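Put the bench spares back with their own kind

ROBOT

A 6-joint arm with a two-finger parallel gripper is mounted at the origin on a cart in front of the work surface, level with it; the furniture and walls round the work are solid. World frame = base frame: x ahead of the robot, y to its left, z up, the work surface at z = 0. Lengths are in m, angles in rad, forces in N, time in s.
With the tool pointing down it reaches from about 0.25 to 0.775 m from the base axis. Payload 8.9 kg.
Tool frame: the origin (TCP) lies between the finger pads; the fingertips stand 17 mm ahead of it and the grasp point (between the pads) lies 2 mm behind it; z points along the fingers, y is the direction in which the jaws open and shut (so a half turn about z gives the same grasp; the last joint's range is limited). The gripper opens to 85 mm and grips with 20 to 120 N. Pads are 22 mm wide; open, the fingers measure 114 mm over their backs; the gripper's body (76 mm by 85 mm) begins 54 mm behind the grasp point. The pads swing forward as they close: fully open they stand 13 mm farther back than shut.
Start: joints at [-1.306, 0.291, -0.153, 1.127, 0, 1.431], TCP at [0.206, -0.483, 0.22] pointing down, gripper open.
Joint ranges: [-2.52, 2.52], [-0.91, 1.74], [-1.3, 1.37], [-1.96, 2.02], [-1.52, 1.47], [-3.14, 3.14]. Speed limits (rad/s): [2.22, 2.22, 2.79, 3.14, 3.14, 3.14].

INTERFACE

Orientations are given as a rotation vector (axis times angle).
In Python, from workcell import robot gives the robot as it stands.
- The arm moves only by the shell command python3 -m inch 'ROWS' [FORCE]. ROWS is JSON, a list of rows, each an object with "linear": the shift along the tool's x, y, z in cm, a list of three; "angular": the turn, a rotation vector about the tool's x, y, z in rad, a list of three; "claw": the finger opening in cm, from 0 to 8.54. A call has 1 to 10 rows; each row is the pose to reach, as a shift and turn from the pose commanded when the call began, along the tool's axes at that moment; what a row does not reach only later rows make up. A row lasts 1/10 s, in which the tool goes at most 50 mm and 8.59 degrees, less where a joint would pass 70% of its speed; a pose out of reach is approached as far as the arm can. A call with a gripper value outside its range is refused whole. The fingers move at their own pace and stop on an object; FORCE is the grip in N (left out, the last holds). Time passes only in rows, so rows that repeat a pose let the fingers close. It gives the time, the measured TCP pose, the force and the opening at its end, in the units of the state.
- robot.state(): the state, without advancing time (a new reading comes with each control period).
- robot.grab_frame(name): name is "side" or "top" or "wrist"; returns a dict with "color" (420x560x3 uint8, red, green, blue), "depth" (420x560 float32, m along the optical axis (not along the pixel's ray), 0 where there is no reading), "K" (3x3 intrinsics, pixels), "R" (3x3) and "t" (3): a world point X has camera coordinates R X + t. Camera axes: x right, y down, z forward; pixel columns grow to the right and rows downward; lengths in m; the calibration is good to about 2 mm. A picture is of the moment at which its call begins.
- robot.sign_off(): hands the job in, once; it reports no verdict.
The state is a dict: "clock": time; "q": joint angles; "qd": joint speeds; "tau": joint torques, N m; "position": TCP position; "orientation": TCP orientation; "force": force on the tool from outside, world axes, zero at the start; "ft_torque": the same for the moment, N m; "finger_gap": finger opening in m.
Only numpy, scipy, OpenCV 4.12 (cv2) and the standard library are available. Lean on these libraries where they do the work, as an engineer would, in place of code of your own. Each camera call takes 0.05 s, during which the arm holds its last target.

TASK

Clear the loose spares off the desk, each to its own kind: stand the two 9 V batteries upright, terminals up, fully down in the two free wells of the black battery tray, lay the BNC tee and the BNC barrel on the floor of the grey bin that already holds BNC adapters, and stand the spare knob on the floor of the grey bin that already holds knobs. Leave the eye loupe and the USB stick where they are.

Things in the scene. Friction and masses are not known exactly. Their poses are not given: they have to be found in the camera images.
- battery_a: 9 V block battery standing upright on the desk, terminals up: 18 (its x) x 27 (its y) x 46 mm high (49 with the two terminals), 46 g. Origin: centre of its underside; z up. It is one of two that are alike; either may go in either free well.
- battery_b: 9 V block battery standing upright on the desk, terminals up: 18 (its x) x 27 (its y) x 46 mm high (49 with the two terminals), 46 g. Origin: centre of its underside; z up. It is one of two that are alike; either may go in either free well.
- bnc_tee: Loose BNC tee adapter, bare metal, lying flat: a bar 34 mm long (along its y, 14 mm thick, its axis at x = +5 mm, flat ends) with a 14 mm thick stem towards -x, out to x = -13 mm. 14 mm high, 35 g. Origin: its middle, on the underside. Can be gripped across the flat ends of the bar (close along y at x = +5 mm).
- bnc_barrel: Loose BNC barrel (straight coupler), bare metal, lying flat: a rod 30 mm long along its y, about 12 mm thick, with a hexagon 16 mm wide (x) and 14 mm high round its middle. 20 g. Origin: its middle, on the underside. Grip it across (close along x).
- spare_knob: Loose black instrument knob standing on its wide flange: round, 26 mm across the flange, 18 mm high, a bit narrower at the top, 12 g. Origin: centre of its underside.
- battery_tray: Black battery tray, fixed: block 60 (x) x 136 (y) x 22 mm high, origin centre of underside. Three wells at y = -43, 0, +43 mm, x = 0, each 26 (x) x 35 mm (y), mouth flared 3 mm, floor 7 mm above the underside (15 mm deep). The well at -43 mm already holds a fixed battery; the others are free. A battery fits with its 27 mm side along the tray's y, about 4 mm to spare all round.
- adapter_bin: Bin for the BNC adapters. Grey open moulded bin, blank card in front, fixed: outside 92 (x) x 130 (y) x 24 mm high, walls and floor 2.5 mm. Origin: centre of its underside; x points from the card to the back, y along its length. It already holds one BNC tee and one BNC barrel (fixed) at its -y end, beyond y = -27 mm; its floor from y = -27 to +62 mm is free.
- knob_bin: Bin for the instrument knobs. Grey open moulded bin, blank card in front, fixed: outside 92 (x) x 130 (y) x 24 mm high, walls and floor 2.5 mm. Origin: centre of its underside; x points from the card to the back, y along its length. It already holds two knobs like the loose one (fixed) at its -y end, beyond y = -30 mm; its floor from y = -30 to +62 mm is free.
- loupe: Bystander: black eye loupe standing behind the spares, round and conical, 33 mm across at its top, 26 mm high, hollow-looking, larger than the knob. To be left where it is. Origin: centre of its underside. Behind it stands a fixed stack of instruments 0.30 m high, from y = -0.16 to +0.20 m, its knobs and handles reaching forward to x = 0.505 m: swing the arm past it close to the base.
- usb_stick: Bystander: USB stick lying flat, 16 (x) x 49 (y) x 8 mm. To be left where it is. Origin: centre of its underside.

How it is judged:
At the end, for the whole second after the job is handed in: Both batteries upright (0.2 rad) in the two free wells, at most 4 mm off the well floors; BNC tee and barrel in the adapter bin and the knob in the knob bin, 5 mm or more inside the walls, origins at most 16.5 mm above the bin floor; all five at rest (((y of battery_a in the frame of battery_tray between 0.033 and 0.053 m and x of battery_a in the frame of battery_tray between -0.01 and 0.01 m) or (y of battery_a in the frame of battery_tray between -0.01 and 0.01 m and x of battery_a in the frame of battery_tray between -0.01 and 0.01 m)) and z of each of battery_a, battery_b in the frame of battery_tray below 0.011 m and angle between each of battery_a, battery_b's own z axis and vertical below 0.2 rad and ((y of battery_b in the frame of battery_tray between 0.033 and 0.053 m and x of battery_b in the frame of battery_tray between -0.01 and 0.01 m) or (y of battery_b in the frame of battery_tray between -0.01 and 0.01 m and x of battery_b in the frame of battery_tray between -0.01 and 0.01 m)) and y of bnc_tee in the frame of adapter_bin between -0.058 and 0.058 m and x of bnc_tee in the frame of adapter_bin between -0.04 and 0.04 m and z of bnc_tee in the frame of adapter_bin between -0.003 and 0.019 m and y of bnc_barrel in the frame of adapter_bin between -0.058 and 0.058 m and x of bnc_barrel in the frame of adapter_bin between -0.04 and 0.04 m and z of bnc_barrel in the frame of adapter_bin between -0.003 and 0.019 m and y of spare_knob in the frame of knob_bin between -0.058 and 0.058 m and x of spare_knob in the frame of knob_bin between -0.04 and 0.04 m and z of spare_knob in the frame of knob_bin between -0.003 and 0.019 m and linear speed of each of battery_a, battery_b, bnc_tee, bnc_barrel, spare_knob below 0.02 m/s); the robot touches nothing.
It fails at once if the eye loupe is moved by more than 30 mm (distance of loupe from where it was at the start of the episode above 0.03 m).
It fails at once if the USB stick is moved by more than 30 mm (distance of usb_stick from where it was at the start of the episode above 0.03 m).
It also fails if it takes over 144 s, if anything falls off the work surface, if the arm or the gripper's body presses on something with over 40 N, if the wrist force passes 120 N, or if a joint passes its speed limit or range.

## Working session

There is one attempt and no reset: what is moved stays moved. The work goes in short steps, Python scripts to look and compute and a shell command to move; the robot and the scene stay as the last step left them, time stands still between calls to the robot, and variables do not carry over. Pictures are saved under pics/ and viewed, and the job is handed in when it is done.

```bash
ls; mkdir -p pics; python3 - <<'E'
from workcell import robot
import cv2,numpy as np
print(robot.state())
for n in ["side","top","wrist"]:
    f=robot.grab_frame(n)
    cv2.imwrite(f"pics/{n}0.png",f["color"][:,:,::-1])
    np.savez(f"{n}0.npz",**f)
    print(n,f["K"].tolist(),f["R"].round(3).tolist(),f["t"].round(3).tolist(), (-f["R"].T@f["t"]).round(3))
E
```

```text
pics
{'clock': 0.0, 'q': array([-1.30630001e+00,  2.91268760e-01, -1.54117291e-01,  1.12668326e+00,
        1.03803348e-05,  1.43152707e+00]), 'qd': array([-2.92731151e-04,  8.18430613e-04, -8.94114359e-05, -2.52167027e-03,
       -1.25808047e-04, -6.53119979e-04]), 'tau': array([-7.66189060e-04, -5.37138247e+01,  3.31376088e+01,  1.59533584e-02,
       -2.24690448e-04,  2.97191434e-06]), 'position': array([ 0.20616953, -0.48234581,  0.21934166]), 'orientation': array([-3.07654406e+00, -6.29679155e-01,  1.08802799e-04]), 'force': array([-0.37476846, -0.17263959, -0.76594184]), 'ft_torque': array([-0.01571701,  0.0498952 , -0.03710536]), 'finger_gap': 0.08551317444421352}
side [[492.2685132835807, 0.0, 274.11859078119016], [0.0, 492.2685132835807, 201.29924194801896], [0.0, 0.0, 1.0]] [[0.985, -0.174, 0.002], [-0.111, -0.64, -0.761], [0.133, 0.749, -0.649]] [-0.433, 0.16, 0.975] [ 0.314 -0.703  0.755]
top [[427.84245853809705, 0.0, 280.9837428397114], [0.0, 427.84245853809705, 215.48689253735154], [0.0, 0.0, 1.0]] [[-0.018, -1.0, 0.007], [-0.987, 0.016, -0.159], [0.159, -0.01, -0.987]] [0.097, 0.464, 0.966] [0.307 0.099 1.027]
wrist [[295.253669264316, 0.0, 279.1820259436946], [0.0, 295.253669264316, 212.53424798435375], [0.0, 0.0, 1.0]] [[0.394, -0.919, -0.0], [-0.885, -0.379, 0.271], [-0.249, -0.106, -0.963]] [-0.526, -0.036, 0.378] [ 0.269 -0.457  0.374]
```

View pics/top0.png

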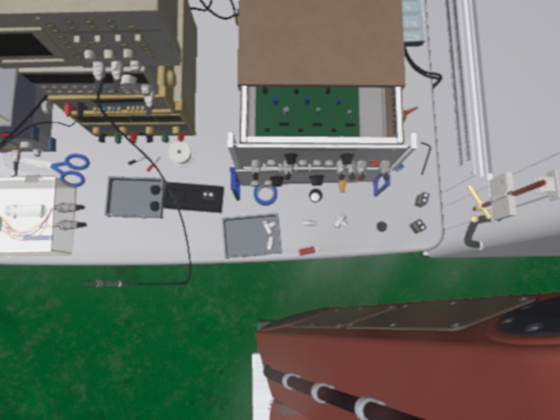

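View pics/side0.png

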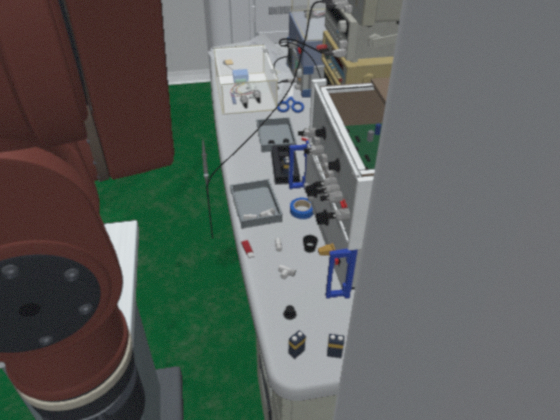

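View pics/wrist0.png

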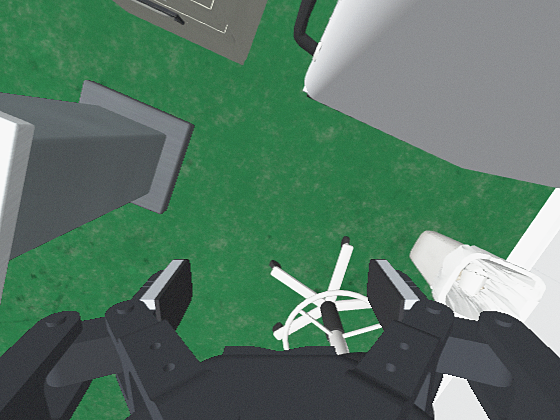

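```bash
python3 - <<'E'
import cv2,numpy as np
f=np.load("top0.npz");c=f["color"][:,:,::-1]
a=c[180:265,290:440];cv2.imwrite("pics/ta.png",cv2.resize(a,None,fx=5,fy=5,interpolation=cv2.INTER_CUBIC))
a=c[165:265,95:295];cv2.imwrite("pics/tb.png",cv2.resize(a,None,fx=4,fy=4,interpolation=cv2.INTER_CUBIC))
s=np.load("side0.npz")["color"][:,:,::-1]
a=s[220:365,230:360];cv2.imwrite("pics/sa.png",cv2.resize(a,None,fx=4,fy=4,interpolation=cv2.INTER_CUBIC))
E
```

```text
(no output)
```

View pics/ta.png

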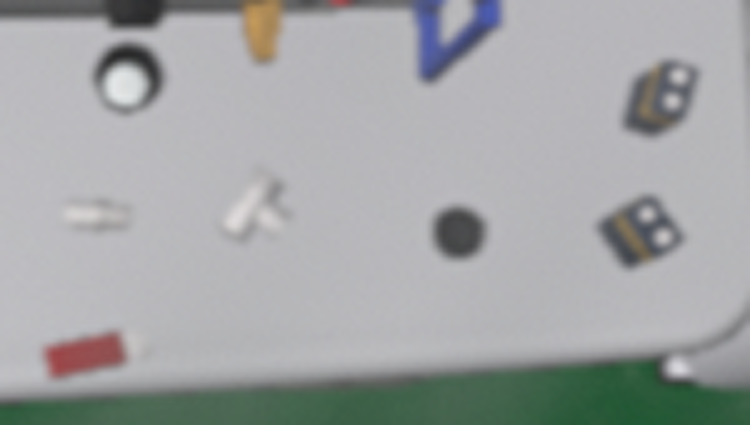

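View pics/tb.png

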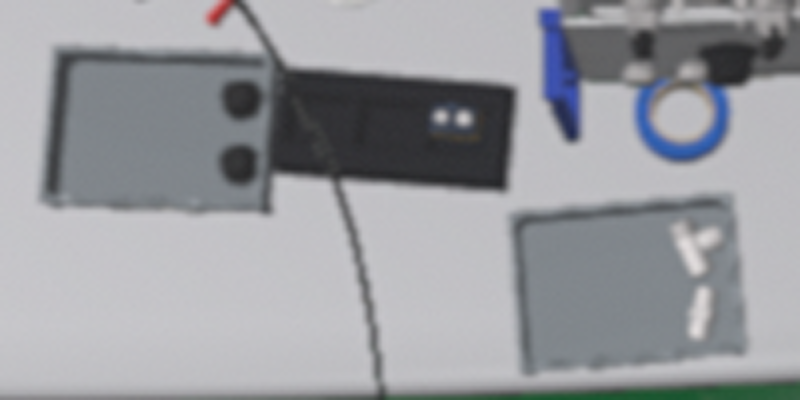

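View pics/sa.png

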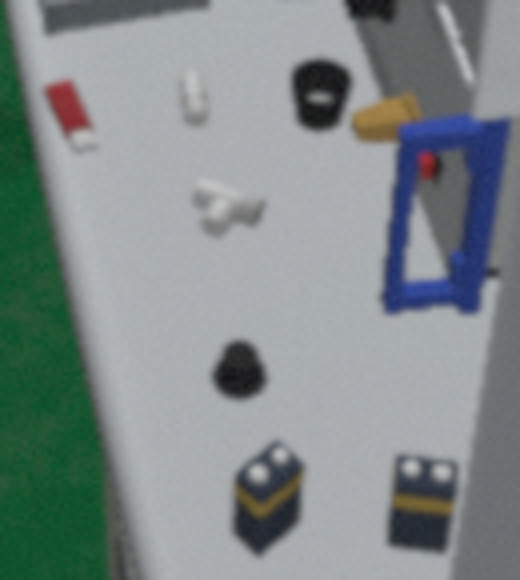

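```bash
cat > h.py <<'E'
import numpy as np,cv2
def ray(f,u,v,z):
    K,R,t=f["K"],f["R"],f["t"];C=-R.T@t
    d=R.T@np.linalg.inv(K)@np.array([u,v,1.0]);return C+d*(z-C[2])/d[2]
def proj(f,X):
    p=f["K"]@(f["R"]@np.array(X)+f["t"]);return p[:2]/p[2]
def blobs(f,mask,box,zp,amin=3,amax=5000):
    u0,v0,u1,v1=box
    n,l,s,c=cv2.connectedComponentsWithStats(mask[v0:v1,u0:u1].astype(np.uint8))
    for i in range(1,n):
        if amin<=s[i,4]<=amax:
            u,v=c[i]+[u0,v0]; print((u.round(1),v.round(1)),s[i,4],ray(f,u,v,zp).round(4))
def up(a,n=8): # subpixel crop upscale
    return cv2.resize(a,None,fx=n,fy=n,interpolation=cv2.INTER_CUBIC)
def cu(u,n,o): return (u+.5)/n-.5+o
E
python3 - <<'E'
from h import *
for name in ["top","side"]:
    f=dict(np.load(name+"0.npz"));g=f["color"].astype(int)
    br=g.min(2)
    if name=="top":
        print("term");blobs(f,br>200,(410,185,440,240),.048,2)
        print("metal z7");blobs(f,br>205,(298,210,360,238),.007,6)
        print("knob");blobs(f,g.max(2)<100,(370,215,395,238),.015,20)
        print("loupe");blobs(f,g.max(2)<100,(305,185,325,205),.02,20)
        print("traybat");blobs(f,br>190,(198,186,220,200),.055,2)
        print("knobs in bin");blobs(f,g.max(2)<70,(147,180,164,212),.018,20)
    else:
        print("term");blobs(f,br>200,(285,330,348,352),.048,2)
        print("metal");blobs(f,br>205,(270,230,300,282),.007,6)
        print("knob");blobs(f,g.max(2)<80,(280,300,300,322),.009,20)
# corners in tb crop
f=dict(np.load("top0.npz"))
def P(u,v,z): return ray(f,cu(u,4,95),cu(v,4,165),z).round(4)
print("knobbin",[P(*q,.024) for q in [(55,47),(275,57),(270,212),(43,205)]])
print("adbin",[P(*q,.024) for q in [(512,213),(730,197),(747,351),(528,373)]])
print("tray",[P(*q,.022) for q in [(283,68),(516,87),(508,190),(273,174)]])
def P(u,v,z): return ray(f,cu(u,5,290),cu(v,5,180),z).round(4)
print("bat up term",P(679,75,.0485),P(671,100,.0485))
print("bat lo term",P(647,213,.0485),P(664,237,.0485))
print("tee bar ends",P(235,238,.007),P(267,172,.007),P(285,215,.007))
print("barrel",P(65,215,.007),P(130,216,.007))
print("usb",P(47,362,.006),P(140,345,.006))
d=f["depth"]
for v,u in [(200,180),(220,186),(185,174),(160,160),(240,190)]:
    print("cable",v,u,d[v,u-4:u+5].round(3))
E
```

```text
term
metal z7
(np.float64(337.5), np.float64(222.2)) 11 [ 0.452  -0.0471  0.007 ]
knob
(np.float64(381.3), np.float64(226.0)) 61 [ 0.4399 -0.1505  0.015 ]
loupe
(np.float64(316.4), np.float64(192.1)) 47 [0.524  0.0026 0.02  ]
traybat
knobs in bin
(np.float64(155.1), np.float64(189.4)) 57 [0.5373 0.3907 0.018 ]
(np.float64(154.5), np.float64(205.6)) 54 [0.4977 0.3909 0.018 ]
term
metal
knob
(np.float64(289.5), np.float64(312.5)) 118 [ 0.4408 -0.1577  0.009 ]
knobbin [array([0.5698, 0.5018, 0.024 ]), array([0.5616, 0.3698, 0.024 ]), array([0.4673, 0.3703, 0.024 ]), array([0.4737, 0.5045, 0.024 ])]
adbin [array([0.4644, 0.2273, 0.024 ]), array([0.4719, 0.098 , 0.024 ]), array([0.3804, 0.0895, 0.024 ]), array([0.3697, 0.2176, 0.024 ])]
tray [array([0.5552, 0.3654, 0.022 ]), array([0.5413, 0.2254, 0.022 ]), array([0.4786, 0.23  , 0.022 ]), array([0.4905, 0.3697, 0.022 ])]
bat up term [ 0.5079 -0.2496  0.0485] [ 0.496  -0.245   0.0485]
bat lo term [ 0.443  -0.2301  0.0485] [ 0.4316 -0.2372  0.0485]
tee bar ends [ 0.4399 -0.0445  0.007 ] [ 0.4718 -0.0612  0.007 ] [ 0.4507 -0.0691  0.007 ]
barrel [0.4524 0.037  0.007 ] [0.4514 0.0057 0.007 ]
usb [0.3819 0.0473 0.006 ] [0.3893 0.0027 0.006 ]
cable 200 180 [1.023 1.022 1.024 1.038 1.037 1.02  1.022 1.025 1.026]
cable 220 186 [0.92  1.037 1.038 1.032 1.031 1.039 1.032 1.037 1.036]
cable 185 174 [1.025 1.025 1.028 1.028 1.024 1.024 1.026 1.03  1.027]
cable 160 160 [1.053 1.056 1.059 1.061 1.058 1.061 1.057 1.06  1.059]
cable 240 190 [0.95  0.953 1.028 1.028 1.031 1.029 1.029 1.028 1.026]
```

```bash
python3 - <<'E'
from h import *
for nm in ["top","side"]:
    f=dict(np.load(nm+"0.npz"));d=f["depth"];g=f["color"].max(2)
    K,R,t=f["K"],f["R"],f["t"]
    H,W=d.shape;vv,uu=np.mgrid[:H,:W]
    P=(np.stack([(uu-K[0,2])/K[0,0]*d,(vv-K[1,2])/K[1,1]*d,d],-1)-t)@R
    np.save(nm+"P.npy",P)
    m=(P[...,2]>.04)&(P[...,2]<.5)&(d>0)
    if nm=="top": m&=(uu>85)&(uu<230)&(vv>140)
    else: m&=(uu>190)&(uu<330)&(vv<230)&(P[...,0]<.56)&(P[...,1]>-.1)
    for p in sorted(P[m].round(3).tolist(),key=lambda p:p[0])[::4]: print(p)
    print()
E
```

```text
[0.367, 0.301, 0.044]
[0.372, 0.301, 0.044]
[0.376, 0.3, 0.051]
[0.381, 0.3, 0.05]
[0.385, 0.301, 0.058]
[0.389, 0.301, 0.059]
[0.393, 0.3, 0.065]
[0.397, 0.3, 0.072]
[0.401, 0.3, 0.073]
[0.406, 0.3, 0.075]
[0.409, 0.303, 0.081]
[0.413, 0.302, 0.086]
[0.417, 0.303, 0.092]
[0.42, 0.302, 0.088]
[0.423, 0.3, 0.096]
[0.427, 0.301, 0.101]
[0.431, 0.301, 0.102]
[0.435, 0.303, 0.106]
[0.439, 0.304, 0.11]
[0.443, 0.305, 0.115]
[0.445, 0.305, 0.116]
[0.448, 0.303, 0.123]
[0.452, 0.305, 0.125]
[0.454, 0.304, 0.128]
[0.458, 0.306, 0.13]
[0.46, 0.304, 0.13]
[0.464, 0.306, 0.132]
[0.467, 0.309, 0.139]
[0.469, 0.306, 0.141]
[0.472, 0.309, 0.146]
[0.474, 0.307, 0.144]
[0.478, 0.31, 0.149]
[0.48, 0.309, 0.148]
[0.483, 0.313, 0.156]
[0.485, 0.311, 0.158]
[0.488, 0.314, 0.161]
[0.49, 0.312, 0.159]
[0.494, 0.318, 0.162]
[0.497, 0.318, 0.169]
[0.498, 0.315, 0.165]
[0.502, 0.32, 0.173]
[0.504, 0.318, 0.173]
[0.506, 0.247, 0.045]
[0.507, 0.255, 0.055]
[0.507, 0.259, 0.043]
[0.508, 0.321, 0.176]
[0.508, 0.263, 0.049]
[0.509, 0.322, 0.179]
[0.509, 0.26, 0.055]
[0.509, 0.251, 0.053]
[0.51, 0.262, 0.052]
[0.5
[... 28230 characters left out ...]
.246]
[0.554, 0.603, 0.099]
[0.554, 0.164, 0.298]
[0.555, 1.234, 0.109]
[0.555, 1.244, 0.064]
[0.555, 0.347, 0.247]
[0.555, 0.588, 0.097]
[0.556, 1.24, 0.111]
[0.556, 0.773, 0.099]
[0.556, 0.595, 0.1]
[0.557, 0.349, 0.256]
[0.557, 0.347, 0.247]
[0.557, 0.174, 0.297]
[0.557, 0.087, 0.296]
[0.557, 0.08, 0.289]
[0.558, 1.241, 0.057]
[0.558, 0.784, 0.101]
[0.558, 0.171, 0.297]
[0.558, 0.136, 0.29]
[0.558, 0.121, 0.29]
[0.558, 0.104, 0.295]
[0.558, 0.097, 0.294]
[0.559, 1.236, 0.113]
[0.559, 1.244, 0.091]
[0.559, 1.249, 0.058]
[0.559, 0.646, 0.097]
[0.559, 0.173, 0.291]
[0.559, 0.14, 0.293]
[0.559, 0.131, 0.291]
[0.559, 0.109, 0.294]
[0.559, 0.086, 0.294]
[0.56, 0.113, 0.296]
[0.56, 0.171, 0.121]
```

```bash
cat >> h.py <<'E'
from scipy.spatial.transform import Rotation as Ro
def go(x,y,z,deg,k=None,st=None):
    """print the tool-frame shift/turn to reach TCP x,y,z tool down, jaw angle deg (mod 180)"""
    from workcell import robot
    s=st or robot.state();R0=Ro.from_rotvec(s["orientation"]);p=s["position"];q=s["q"]
    a0=np.arctan2(R0.as_matrix()[1,1],R0.as_matrix()[0,1])
    sh=R0.inv().apply(np.array([x,y,z])-p)*100
    print("now",p.round(4),"jaw",np.degrees(a0).round(1),"q6",q[5].round(2),"t",round(s["clock"],1),"gap",round(s["finger_gap"],4),"F",s["force"].round(1))
    q1=np.arctan2(y,x);best=[]
    for kk in range(-2,3):
        a=np.radians(deg)+np.pi*kk
        q6=q[5]+(q1-q[0])-(a-a0)
        if abs(q6)<2.95: best.append((abs(q6-q[5]) ,kk,q6,a))
    for b in sorted(best)[:2]:
        a=b[3];Rt=np.array([[-np.sin(a),np.cos(a),0],[np.cos(a),np.sin(a),0],[0,0,-1]]).T
        Rt=np.column_stack([[-np.sin(a),np.cos(a),0],[np.cos(a),np.sin(a),0],[0,0,-1]])
        rv=(R0.inv()*Ro.from_matrix(Rt)).as_rotvec()
        print(" k",b[1],"q6->",round(b[2],2),'linear',sh.round(2).tolist(),'angular',rv.round(3).tolist(),"rows>=",int(np.ceil(max(np.linalg.norm(sh)/5,np.degrees(np.linalg.norm(rv))/8.59))))
E
python3 - <<'E'
from h import *
go(.40,-.19,.22,32)
E
```

```text
now [ 0.2062 -0.4824  0.2195] jaw -66.9 q6 1.43 t 0.1 gap 0.0852 F [-0.6 -0.6  0.5]
 k 0 q6-> 0.57 linear [29.31, -19.28, -0.03] angular [-0.001, -0.001, -1.726] rows>= 12
 k 1 q6-> -2.57 linear [29.31, -19.28, -0.03] angular [-0.001, 0.001, 1.416] rows>= 10
```

```bash
python3 - <<'E'
from h import *
go(.40,-.22,.20,-58)
E
```

```text
now [ 0.2062 -0.4824  0.2195] jaw -66.9 q6 1.43 t 0.1 gap 0.0852 F [-0.6 -0.6  0.5]
 k 0 q6-> 2.08 linear [28.13, -16.52, 1.97] angular [-0.001, -0.0, -0.155] rows>= 7
 k 1 q6-> -1.06 linear [28.13, -16.52, 1.97] angular [-0.0, 0.001, 2.987] rows>= 20
```

```bash
python3 -m inch '[{"linear":[28.1,-16.5,2.0],"angular":[0,0,-0.155],"claw":8},{"linear":[28.1,-16.5,2.0],"angular":[0,0,-0.155],"claw":8},{"linear":[28.1,-16.5,2.0],"angular":[0,0,-0.155],"claw":8},{"linear":[28.1,-16.5,2.0],"angular":[0,0,-0.155],"claw":8},{"linear":[28.1,-16.5,2.0],"angular":[0,0,-0.155],"claw":8},{"linear":[28.1,-16.5,2.0],"angular":[0,0,-0.155],"claw":8},{"linear":[28.1,-16.5,2.0],"angular":[0,0,-0.155],"claw":8},{"linear":[28.1,-16.5,2.0],"angular":[0,0,-0.155],"claw":8},{"linear":[28.1,-16.5,2.0],"angular":[0,0,-0.155],"claw":8}]' 40
python3 - <<'E'
from h import *
from workcell import robot
go(.40,-.22,.20,-58)
f=robot.grab_frame("wrist");np.savez("w1.npz",**f);cv2.imwrite("pics/w1.png",f["color"][:,:,::-1])
E
```

```text
clock: 1.05
position: [0.3999, -0.2203, 0.1998]
orientation: [-3.019, -0.869, 0.001]
force: [0.2, -0.6, 0.8]
finger_gap: 0.0803
now [ 0.3999 -0.2203  0.1998] jaw -57.9 q6 1.92 t 1.1 gap 0.0803 F [ 0.2 -0.6  0.8]
 k 0 q6-> 2.08 linear [0.02, -0.02, -0.02] angular [-0.0, 0.0, 0.002] rows>= 1
 k 1 q6-> -1.06 linear [0.02, -0.02, -0.02] angular [-0.001, -0.0, -3.14] rows>= 21
```

View pics/w1.png

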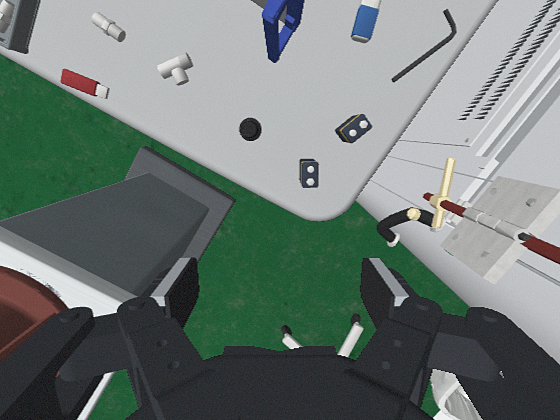

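```bash
python3 - <<'E'
from h import *
f=dict(np.load("w1.npz"));g=f["color"].astype(int)
print("terms");blobs(f,g.min(2)>165,(298,155,322,190),.0485,6);blobs(f,g.min(2)>185,(336,112,374,146),.0485,6)
print("knob");blobs(f,g.max(2)<75,(235,115,265,145),.009,40)
c=f["color"][:,:,::-1]
cv2.imwrite("pics/w1a.png",up(c[105:200,230:380],5))
cv2.imwrite("pics/w1b.png",up(c[0:100,50:200],5))
E
```

```text
terms
(np.float64(311.4), np.float64(170.9)) 275 [ 0.441  -0.2357  0.0485]
(np.float64(310.3), np.float64(168.8)) 32 [ 0.4422 -0.2335  0.0485]
(np.float64(310.1), np.float64(181.5)) 35 [ 0.4311 -0.2406  0.0485]
(np.float64(342.1), np.float64(112.3)) 7 [ 0.5048 -0.2292  0.0485]
(np.float64(359.2), np.float64(124.9)) 167 [ 0.5042 -0.2504  0.0485]
(np.float64(363.1), np.float64(123.8)) 40 [ 0.5071 -0.253   0.0485]
(np.float64(352.4), np.float64(132.5)) 31 [ 0.4947 -0.249   0.0485]
(np.float64(342.7), np.float64(141.8)) 42 [ 0.4821 -0.246   0.0485]
(np.float64(369.9), np.float64(141.5)) 22 [ 0.497  -0.2691  0.0485]
knob
(np.float64(249.9), np.float64(128.9)) 389 [ 0.4411 -0.1573  0.009 ]
```

View pics/w1a.png

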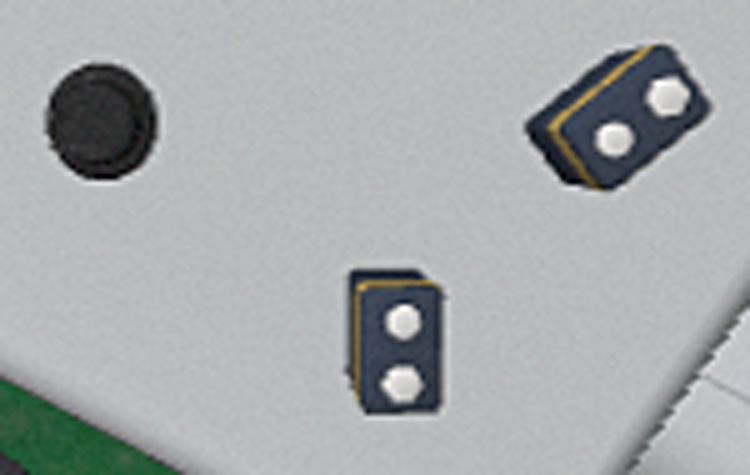

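View pics/w1b.png

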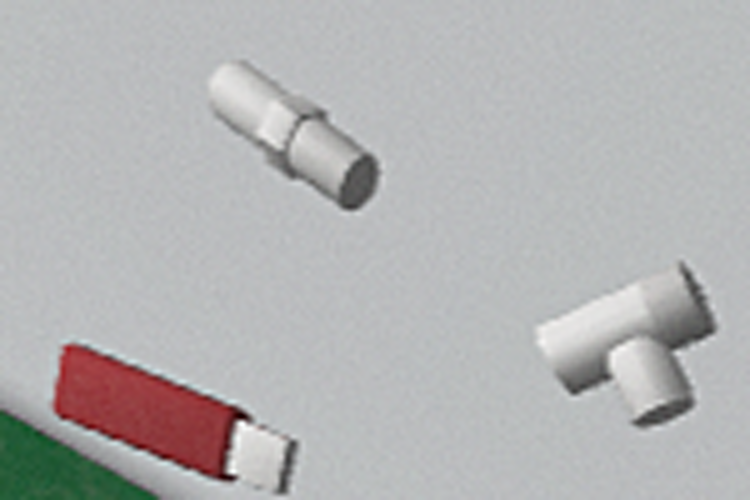

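```bash
python3 - <<'E'
from h import *
go(.4368,-.236,.09,-57.4)
go(.4368,-.236,.038,-57.4)
E
```

```text
now [ 0.3996 -0.2209  0.1998] jaw -58.0 q6 1.92 t 1.1 gap 0.0803 F [-1.1  0.1  0.6]
 k 0 q6-> 2.08 linear [2.35, 3.25, 10.98] angular [-0.0, 0.0, -0.01] rows>= 3
 k 1 q6-> -1.06 linear [2.35, 3.25, 10.98] angular [0.001, 0.0, 3.132] rows>= 21
now [ 0.3996 -0.2209  0.1998] jaw -58.0 q6 1.92 t 1.1 gap 0.0803 F [-1.1  0.1  0.6]
 k 0 q6-> 2.08 linear [2.36, 3.25, 16.18] angular [-0.0, 0.0, -0.01] rows>= 4
 k 1 q6-> -1.06 linear [2.36, 3.25, 16.18] angular [0.001, 0.0, 3.132] rows>= 21
```

```bash
python3 -m inch '[{"linear":[2.35,3.25,8],"angular":[0,0,-0.01],"claw":4.2},{"linear":[2.35,3.25,8],"angular":[0,0,-0.01],"claw":4.2},{"linear":[2.35,3.25,8],"angular":[0,0,-0.01],"claw":4.2},{"linear":[2.35,3.25,10],"angular":[0,0,-0.01],"claw":4.2},{"linear":[2.35,3.25,13],"angular":[0,0,-0.01],"claw":4.2},{"linear":[2.35,3.25,16.2],"angular":[0,0,-0.01],"claw":4.2},{"linear":[2.35,3.25,16.2],"angular":[0,0,-0.01],"claw":4.2}]' 40
python3 - <<'E'
from h import *
from workcell import robot
f=robot.grab_frame("wrist");cv2.imwrite("pics/w2.png",f["color"][:,:,::-1])
E
```

```text
clock: 1.8
position: [0.4342, -0.2351, 0.0361]
orientation: [-3.012, -0.878, 0.005]
force: [-0.3, 0.5, 0.2]
finger_gap: 0.0419
```

View pics/w2.png

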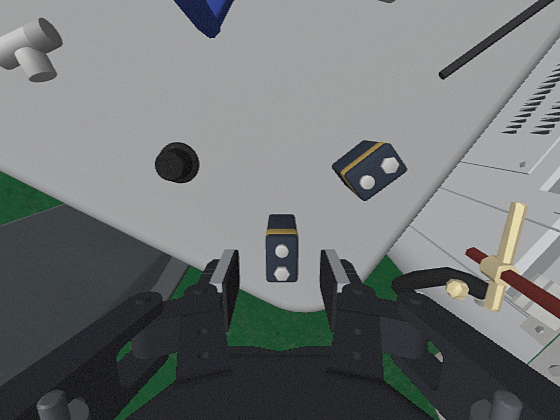

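```bash
python3 - <<'E'
from h import *
go(.4372,-.2363,.038,-57.4)
E
```

```text
now [ 0.4354 -0.2357  0.038 ] jaw -57.5 q6 1.93 t 1.9 gap 0.0421 F [ 0.5 -0.6  1.7]
 k 0 q6-> 2.08 linear [0.12, 0.14, -0.0] angular [-0.003, 0.001, -0.002] rows>= 1
 k 1 q6-> -1.06 linear [0.12, 0.14, -0.0] angular [0.002, 0.004, 3.14] rows>= 21
```

```bash
python3 -m inch '[{"linear":[0.12,0.1,0],"angular":[0,0,0],"claw":4},{"linear":[0.12,0.1,0],"angular":[0,0,0],"claw":1},{"linear":[0.12,0.1,0],"angular":[0,0,0],"claw":1},{"linear":[0.12,0.1,0],"angular":[0,0,0],"claw":1},{"linear":[0.12,0.1,0],"angular":[0,0,0],"claw":1},{"linear":[0.12,0.1,0],"angular":[0,0,0],"claw":1},{"linear":[0.12,0.1,-5],"angular":[0,0,0],"claw":1},{"linear":[0.12,0.1,-10],"angular":[0,0,0],"claw":1},{"linear":[0.12,0.1,-12],"angular":[0,0,0],"claw":1}]' 40
python3 - <<'E'
from h import *
from workcell import robot
f=robot.grab_frame("wrist");cv2.imwrite("pics/w3.png",f["color"][:,:,::-1])
go(.36,.0,.2,-5.5)
E
```

```text
clock: 2.75
position: [0.4401, -0.237, 0.1621]
orientation: [3.011, 0.881, 0.005]
force: [1.0, -0.6, -0.9]
finger_gap: 0.01
now [ 0.4409 -0.2376  0.1636] jaw -57.4 q6 1.93 t 2.8 gap 0.0099 F [ 0.4 -2.1  3.1]
 k 0 q6-> 1.67 linear [5.99, -24.34, -3.8] angular [0.008, 0.001, -0.906] rows>= 7
 k 1 q6-> -1.47 linear [5.99, -24.34, -3.8] angular [0.001, -0.009, 2.236] rows>= 15
```

View pics/w3.png

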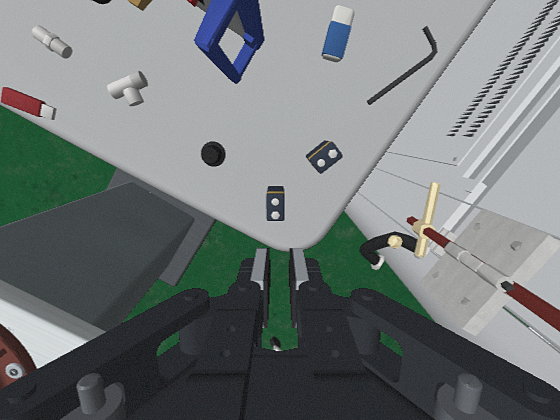

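```bash
python3 - <<'E'
from h import *
from workcell import robot
f=robot.grab_frame("wrist");np.savez("w3.npz",**f);g=f["color"].astype(int)
s=robot.state();print(s["position"],proj(f,s["position"]))
Rm=Ro.from_rotvec(s["orientation"]).as_matrix()
print("cam rel tool",Rm.T@(-f["R"].T@f["t"]-s["position"]), (f["R"]@Rm).round(3).tolist())
print("tip centre px",proj(f,s["position"]+Rm@[0,0,.017]))
blobs(f,g.min(2)>165,(265,190,290,225),.0485,6);blobs(f,g.min(2)>185,(305,135,345,175),.0485,6)
d=f["depth"]; print(d[202,270:282].round(3), "desk",d[190:195,235].round(3))
K,R,t=f["K"],f["R"],f["t"]
for (u,v) in [(275,202),(275,215),(240,200),(275,191),(260,270),(297,270),(212,153)]:
    dd=d[v,u];print((u,v),(R.T@(np.linalg.inv(K)@[u,v,1]*dd-t)).round(4))
E
```

```text
[ 0.44035115 -0.23717786  0.1610919 ] [275.54608317 252.8112289 ]
cam rel tool [ 0.06814865  0.00165604 -0.15698855] [[0.001, 1.0, -0.002], [-0.963, 0.0, -0.271], [-0.271, 0.003, 0.963]]
tip centre px [275.80138969 241.96212177]
(np.float64(283.1), np.float64(211.1)) 285 [ 0.4389 -0.2461  0.0485]
(np.float64(273.7), np.float64(201.6)) 34 [ 0.4419 -0.2336  0.0485]
(np.float64(273.8), np.float64(214.9)) 42 [ 0.431  -0.2406  0.0485]
(np.float64(330.3), np.float64(153.1)) 41 [ 0.5072 -0.2525  0.0485]
(np.float64(318.9), np.float64(162.5)) 32 [ 0.4947 -0.2486  0.0485]
[0.279 0.275 0.276 0.276 0.276 0.276 0.276 0.277 0.279 0.28  0.281 0.279] desk [0.323 0.323 0.324 0.324 0.323]
(275, 202) [ 0.4425 -0.2347  0.0495]
(275, 215) [ 0.4321 -0.2413  0.0508]
(240, 200) [ 0.4137 -0.207   0.0013]
(275, 191) [ 0.4483 -0.2309  0.0319]
(260, 270) [ 0.446  -0.226   0.2043]
(297, 270) [ 0.4543 -0.2393  0.204 ]
(212, 153) [ 0.4449 -0.159   0.02  ]
```

```bash
python3 - <<'E'
from h import *
go(.4367,-.2369,.10,-57.4)
go(.4367,-.2369,.038,-57.4)
E
```

```text
now [ 0.4404 -0.2372  0.1611] jaw -57.4 q6 1.93 t 2.9 gap 0.01 F [ 0.8  0.6 -0.4]
 k 0 q6-> 2.08 linear [-0.31, -0.25, 6.11] angular [0.005, -0.002, -0.0] rows>= 2
 k 1 q6-> -1.07 linear [-0.31, -0.25, 6.11] angular [-0.003, -0.009, 3.142] rows>= 21
now [ 0.4404 -0.2372  0.1611] jaw -57.4 q6 1.93 t 2.9 gap 0.01 F [ 0.8  0.6 -0.4]
 k 0 q6-> 2.08 linear [-0.32, -0.29, 12.31] angular [0.005, -0.002, -0.0] rows>= 3
 k 1 q6-> -1.07 linear [-0.32, -0.29, 12.31] angular [-0.003, -0.009, 3.142] rows>= 21
```

```bash
python3 -m inch '[{"linear":[0,0,4],"angular":[0,0,0],"claw":4.2},{"linear":[0,0,4],"angular":[0,0,0],"claw":4.2},{"linear":[0,0,5],"angular":[0,0,0],"claw":4.2},{"linear":[0,0,6],"angular":[0,0,0],"claw":4.2},{"linear":[0,0,6],"angular":[0,0,0],"claw":4.2},{"linear":[0,0,6],"angular":[0,0,0],"claw":4.2},{"linear":[0,0,6],"angular":[0,0,0],"claw":4.2}]' 40
python3 - <<'E'
from h import *
go(.4367,-.2369,.038,-57.4)
E
```

```text
clock: 3.55
position: [0.4389, -0.2362, 0.0984]
orientation: [3.015, 0.881, 0.001]
force: [-0.1, -0.3, 0.0]
finger_gap: 0.042
now [ 0.4389 -0.2362  0.0984] jaw -57.4 q6 1.93 t 3.5 gap 0.042 F [-0.1 -0.3  0. ]
 k 0 q6-> 2.08 linear [-0.23, -0.06, 6.04] angular [0.001, -0.0, -0.0] rows>= 2
 k 1 q6-> -1.07 linear [-0.23, -0.06, 6.04] angular [-0.0, -0.001, 3.141] rows>= 21
```

```bash
python3 -m inch '[{"linear":[-0.22,-0.06,2],"angular":[0,0,0],"claw":4.2},{"linear":[-0.22,-0.06,4],"angular":[0,0,0],"claw":4.2},{"linear":[-0.22,-0.06,6],"angular":[0,0,0],"claw":4.2},{"linear":[-0.22,-0.06,6],"angular":[0,0,0],"claw":4.2},{"linear":[-0.22,-0.06,6],"angular":[0,0,0],"claw":1},{"linear":[-0.22,-0.06,6],"angular":[0,0,0],"claw":1},{"linear":[-0.22,-0.06,6],"angular":[0,0,0],"claw":1},{"linear":[-0.22,-0.06,6],"angular":[0,0,0],"claw":1},{"linear":[-0.22,-0.06,6],"angular":[0,0,0],"claw":1},{"linear":[-0.22,-0.06,6],"angular":[0,0,0],"claw":1}]' 40
python3 - <<'E'
from h import *
from workcell import robot
f=robot.grab_frame("wrist");cv2.imwrite("pics/w4.png",f["color"][:,:,::-1])
go(.4367,-.2369,.038,-57.4)
E
```

```text
clock: 4.55
position: [0.4365, -0.2367, 0.0381]
orientation: [3.015, 0.881, 0.0]
force: [1.2, -0.0, 0.3]
finger_gap: 0.01
now [ 0.4364 -0.2366  0.038 ] jaw -57.4 q6 1.93 t 4.6 gap 0.0095 F [-1.   0.  -0.6]
 k 0 q6-> 2.08 linear [0.01, 0.04, 0.0] angular [0.0, -0.0, -0.0] rows>= 1
 k 1 q6-> -1.07 linear [0.01, 0.04, 0.0] angular [-0.0, -0.0, 3.141] rows>= 21
```

View pics/w4.png

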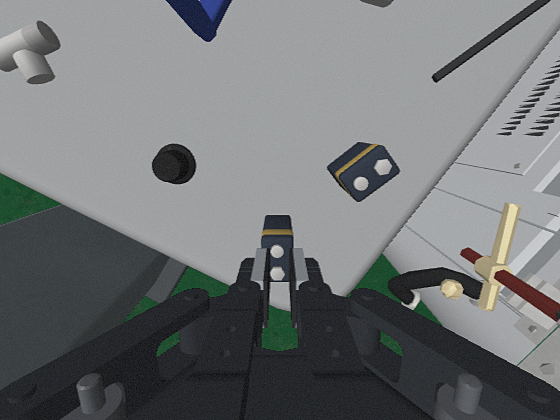

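```bash
python3 - <<'E'
from h import *
from workcell import robot
f=robot.grab_frame("wrist");np.savez("w4.npz",**f)
s=robot.state();Rm=Ro.from_rotvec(s["orientation"]).as_matrix()
d=f["depth"];K,R,t=f["K"],f["R"],f["t"]
for v in range(236,330,6):
    out=[]
    for u in (262,268,277,286,296):
        X=R.T@(np.linalg.inv(K)@[u,v,1]*d[v,u]-t);T=Rm.T@(X-s["position"]);out.append((T*1000).round().astype(int).tolist()+[f["color"][v,u].tolist()[0]])
    print(v,out)
print("TCP px",proj(f,s["position"]),"tip",proj(f,s["position"]+Rm@[0,0,.017]))
cv2.imwrite("pics/w4z.png",up(f["color"][200:340,200:360,::-1],5))
E
```

```text
236 [[12, -8, -4, 64], [13, -4, -6, 36], [13, 0, -5, 36], [13, 5, -6, 35], [-3, 13, 37, 159]]
242 [[11, -8, -9, 45], [11, -4, -8, 51], [11, 0, -9, 49], [11, 5, -9, 49], [-7, 13, 37, 156]]
248 [[11, -7, -17, 86], [10, -4, -16, 33], [9, 0, -12, 193], [7, 5, -8, 51], [11, 10, -17, 111]]
254 [[10, -7, -22, 120], [11, -4, -24, 31], [5, 0, -11, 174], [4, 5, -8, 53], [10, 10, -23, 116]]
260 [[10, -6, -30, 118], [10, -4, -29, 31], [1, 0, -9, 48], [0, 5, -9, 49], [10, 9, -30, 124]]
266 [[10, -6, -36, 118], [11, -3, -37, 8], [-3, 0, -9, 77], [-3, 5, -8, 48], [10, 9, -37, 122]]
272 [[10, -6, -41, 124], [8, -3, -38, 5], [-5, 0, -11, 183], [-7, 5, -8, 45], [10, 9, -42, 125]]
278 [[10, -5, -47, 118], [6, -3, -39, 20], [-9, 0, -11, 165], [-11, 5, -8, 32], [11, 8, -48, 99]]
284 [[9, -5, -49, 149], [3, -3, -40, 26], [-39, 0, 36, 158], [-40, 7, 37, 159], [9, 8, -49, 132]]
290 [[6, -5, -50, 37], [0, -3, -39, 13], [-45, 0, 38, 160], [-45, 7, 37, 160], [6, 8, -48, 32]]
296 [[7, -5, -54, 30], [-2, -3, -40, 4], [-50, 0, 38, 161], [-50, 7, 37, 159], [4, 8, -50, 40]]
302 [[5, -5, -56, 30], [-5, -3, -41, 46], [-55, 0, 37, 157], [-55, 7, 38, 163], [1, 8, -50, 40]]
308 [[2, -5, -55, 27], [-7, -3, -43, 23], [-63, 0, 42, 93], [-61, 7, 39, 138], [-1, 8, -50, 38]]
314 [[0, -5, -56, 15], [-9, -3, -43, 26], [-578, -5, 779, 26], [-577, 27, 777, 34], [-3, 8, -52, 35]]
320 [[-2, -5, -57, 15], [-604, -38, 779, 31], [-601, -5, 775, 32], [-605, 28, 781, 30], [-5, 8, -53, 33]]
326 [[-5, -5, -57, 60], [-627, -38, 777, 26], [-628, -5, 778, 39], [-628, 28, 778, 36], [-11, 8, -49, 95]]
TCP px [276.50694391 254.1238747 ] tip [276.720289  243.0056032]
```

View pics/w4z.png

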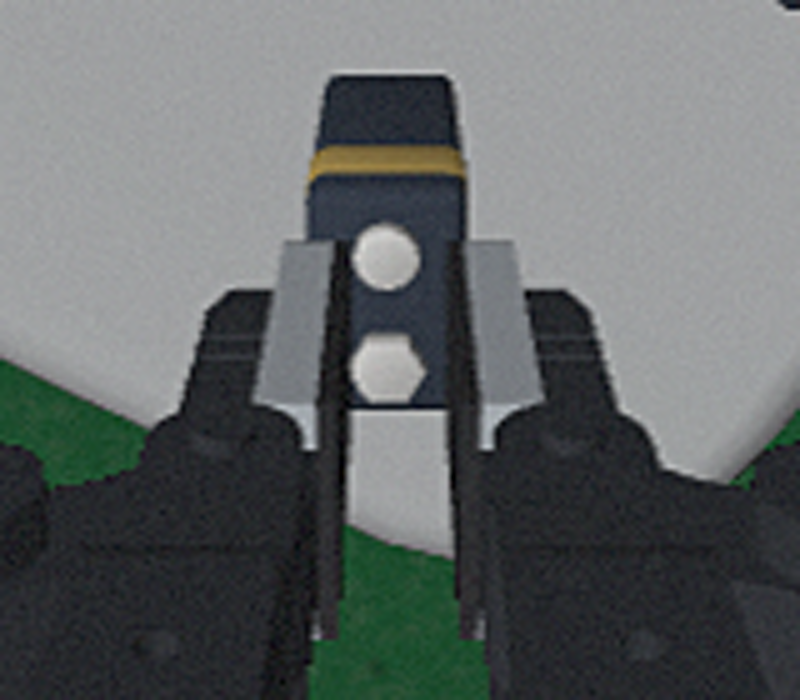

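```bash
python3 - <<'E'
from h import *
from workcell import robot
f=robot.grab_frame("side");np.savez("s4.npz",**f)
s=robot.state();Rm=Ro.from_rotvec(s["orientation"]).as_matrix();p=s["position"]
print(p,proj(f,p),proj(f,p+[0,0,-.017]),"batt top",proj(f,[.4367,-.237,.047]),proj(f,[.4367,-.237,0]))
cv2.imwrite("pics/s4.png",up(f["color"][260:400,220:360,::-1],5))
f=robot.grab_frame("top");cv2.imwrite("pics/t4.png",up(f["color"][160:280,290:450,::-1],5));print(proj(f,p))
E
```

```text
[ 0.43635678 -0.23658753  0.03791336] [296.49875155 340.10114925] [296.18464245 345.84208841] batt top [296.92174403 337.14754219] [296.05175302 352.87787528]
[420.49675429 225.5989874 ]
```

View pics/s4.png

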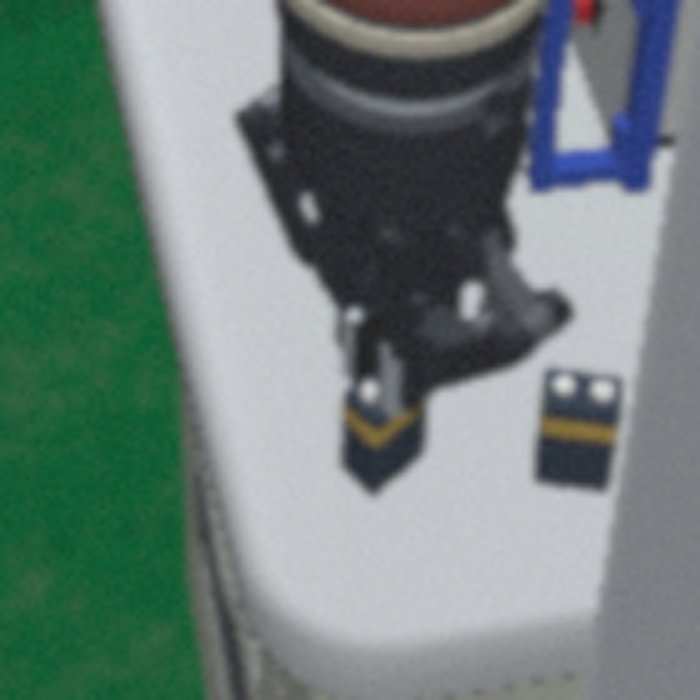

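View pics/t4.png

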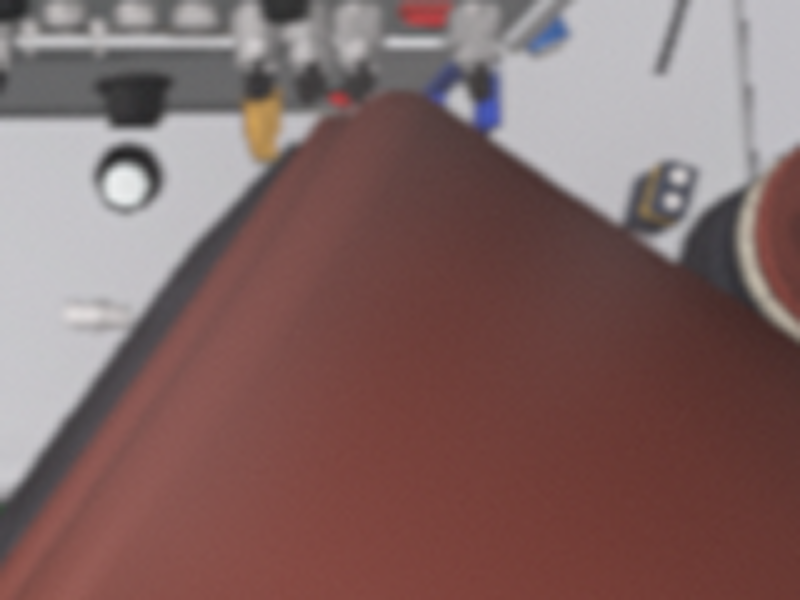

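```bash
python3 - <<'E'
from h import *
for n,st in [("w1",((.3998,-.2203,.1998),(-3.019,-.869,.001))),("w3",((.4404,-.2372,.1611),(3.011,.881,.005))),("w4",((.4364,-.2366,.038),(3.015,.881,0)))]:
    f=dict(np.load(n+".npz"));p=np.array(st[0]);Rm=Ro.from_rotvec(st[1]).as_matrix()
    d=f["depth"];K,R,t=f["K"],f["R"],f["t"];H,W=d.shape;vv,uu=np.mgrid[:H,:W]
    P=(np.stack([(uu-K[0,2])/K[0,0]*d,(vv-K[1,2])/K[1,1]*d,d],-1)-t)@R
    T=(P-p)@Rm*1000
    m=(d>0)&(T[...,2]<12)&(abs(T[...,0])<16)&(abs(T[...,1])<60)&(T[...,2]>-60)
    if n=="w4": m&=(T[...,2]<-12)
    for side in (-1,1):
        mm=m&(np.sign(T[...,1]-1.5)==side)
        Q=T[mm]; i=np.argsort(-Q[:,2])[:8]
        print(n,side,Q[i].round().astype(int).tolist())
E
```

```text
w1 -1 [[6, -39, -23], [0, -39, -23], [6, -38, -23], [-9, -39, -23], [-1, -38, -23], [-8, -38, -23], [5, -38, -23], [-9, -38, -23]]
w1 1 [[-1, 42, -22], [-1, 42, -23], [3, 42, -23], [-8, 42, -23], [-6, 42, -23], [6, 42, -23], [-2, 42, -23], [-4, 42, -23]]
w3 -1 [[0, -3, -13], [-3, -3, -14], [1, -3, -14], [-1, -3, -14], [2, -3, -14], [-4, -3, -15], [1, -3, -15], [-3, -3, -15]]
w3 1 [[2, 7, -14], [1, 7, -14], [-1, 7, -14], [-3, 7, -15], [0, 7, -15], [1, 7, -15], [0, 7, -15], [-3, 7, -15]]
w4 -1 [[9, 0, -12], [6, -2, -12], [6, 0, -12], [-7, -2, -12], [-4, 1, -12], [-8, 1, -12], [-6, 1, -12], [-9, 0, -12]]
w4 1 [[1, 7, -12], [9, 2, -12], [-7, 3, -12], [-5, 3, -12], [6, 2, -12], [7, 3, -12], [8, 2, -12], [-6, 3, -12]]
```

```bash
python3 -m inch '[{"linear":[0,0,0],"angular":[0,0,0],"claw":4.2},{"linear":[0,0,0],"angular":[0,0,0],"claw":4.2},{"linear":[0,0,0],"angular":[0,0,0],"claw":4.2},{"linear":[0,0,0],"angular":[0,0,0],"claw":4.2},{"linear":[0,0,0],"angular":[0,0,0],"claw":4.2},{"linear":[0,0,0],"angular":[0,0,0],"claw":4.2},{"linear":[0,0,1],"angular":[0,0,0],"claw":4.2},{"linear":[0,0,2],"angular":[0,0,0],"claw":4.2},{"linear":[0,0,3],"angular":[0,0,0],"claw":4.2},{"linear":[0,0,3],"angular":[0,0,0],"claw":4.2}]' 40
cat >> h.py <<'E'
def snap(cam,name,crop=None,n=1):
    from workcell import robot
    f=robot.grab_frame(cam);np.savez(name+".npz",**f);c=f["color"][:,:,::-1]
    if crop: c=c[crop[1]:crop[3],crop[0]:crop[2]]
    cv2.imwrite(f"pics/{name}.png",up(c,n) if n>1 else c);return f
E
python3 - <<'E'
from h import *
snap("wrist","w5");snap("side","s5",(220,260,360,400),5)
E
```

```text
clock: 5.75
position: [0.4352, -0.2357, 0.0061]
orientation: [-3.013, -0.881, 0.003]
force: [1.0, -0.2, 0.1]
finger_gap: 0.042
```

View pics/w5.png

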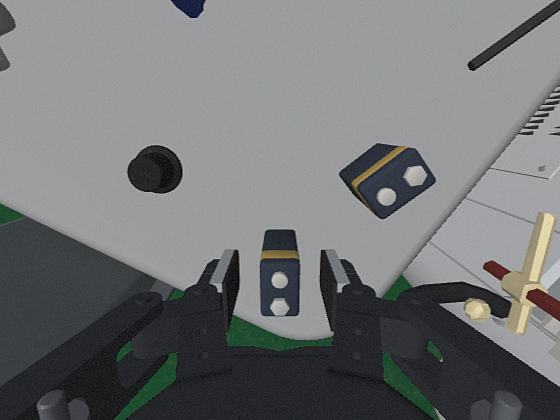

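View pics/s5.png

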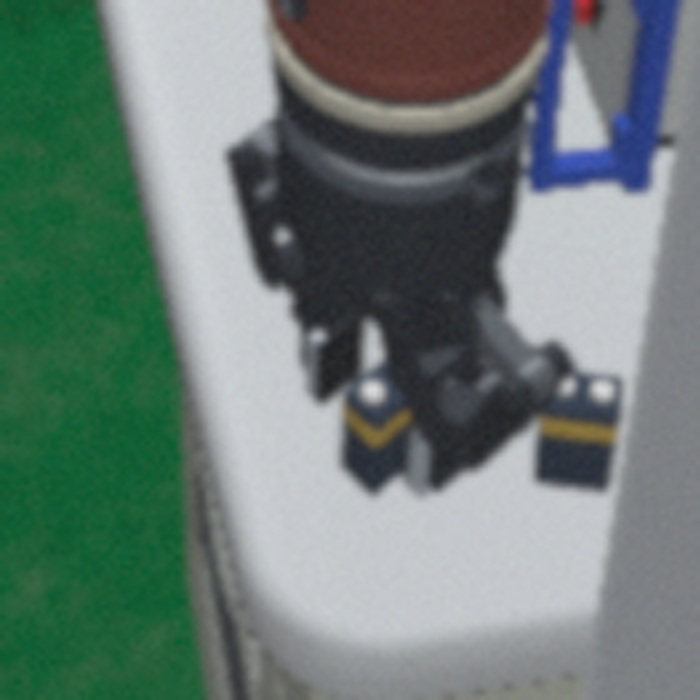

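```bash
python3 -m inch '[{"linear":[0,0,0],"angular":[0,0,0],"claw":1},{"linear":[0,0,0],"angular":[0,0,0],"claw":1},{"linear":[0,0,0],"angular":[0,0,0],"claw":1},{"linear":[0,0,0],"angular":[0,0,0],"claw":1},{"linear":[0,0,0],"angular":[0,0,0],"claw":1},{"linear":[0,0,0],"angular":[0,0,0],"claw":1},{"linear":[0,0,0],"angular":[0,0,0],"claw":1},{"linear":[0,0,-3],"angular":[0,0,0],"claw":1},{"linear":[0,0,-6],"angular":[0,0,0],"claw":1}]' 40
python3 - <<'E'
from h import *
snap("wrist","w6")
go(.37,.0,.2,-5.5)
E
```

```text
clock: 6.75
position: [0.4354, -0.2359, 0.0678]
orientation: [-3.013, -0.881, 0.003]
force: [0.2, -0.4, -0.0]
finger_gap: 0.0168
now [ 0.4379 -0.2377  0.0725] jaw -57.4 q6 1.93 t 6.8 gap 0.0169 F [ 3.5 -1.7  4.1]
 k 0 q6-> 1.67 linear [7.1, -23.64, -12.83] angular [0.004, 0.0, -0.906] rows>= 7
 k 1 q6-> -1.47 linear [7.1, -23.64, -12.83] angular [0.0, -0.005, 2.236] rows>= 15
```

View pics/w6.png

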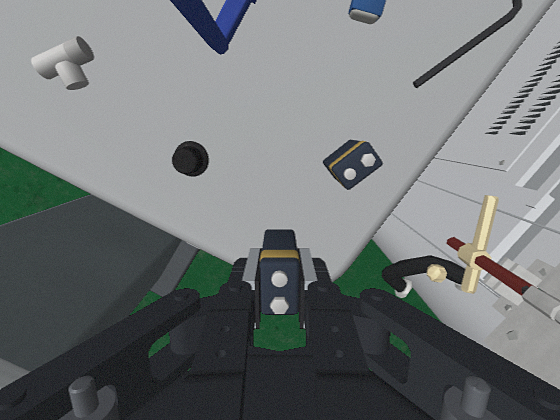

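```bash
python3 -m inch '[{"linear":[7.1,-23.6,-10],"angular":[0,0,-0.906],"claw":1},{"linear":[7.1,-23.6,-10],"angular":[0,0,-0.906],"claw":1},{"linear":[7.1,-23.6,-10],"angular":[0,0,-0.906],"claw":1},{"linear":[7.1,-23.6,-10],"angular":[0,0,-0.906],"claw":1},{"linear":[7.1,-23.6,-10],"angular":[0,0,-0.906],"claw":1},{"linear":[7.1,-23.6,-10],"angular":[0,0,-0.906],"claw":1},{"linear":[7.1,-23.6,-10],"angular":[0,0,-0.906],"claw":1},{"linear":[7.1,-23.6,-10],"angular":[0,0,-0.906],"claw":1}]' 40
python3 - <<'E'
from h import *
go(.43,.20,.16,-5.5)
E
```

```text
clock: 7.6
position: [0.3693, 0.0003, 0.1678]
orientation: [2.327, 2.109, 0.0]
force: [-0.8, -0.1, -0.5]
finger_gap: 0.0165
now [3.693e-01 3.000e-04 1.678e-01] jaw -5.6 q6 1.47 t 7.6 gap 0.0165 F [-0.8 -0.1 -0.5]
 k 0 q6-> 2.1 linear [20.47, 4.08, 0.77] angular [0.001, 0.0, -0.002] rows>= 5
 k 1 q6-> -1.04 linear [20.47, 4.08, 0.77] angular [0.001, -0.001, 3.139] rows>= 21
```

```bash
python3 -m inch '[{"linear":[20.5,4.1,0],"angular":[0,0,0],"claw":1},{"linear":[20.5,4.1,0],"angular":[0,0,0],"claw":1},{"linear":[20.5,4.1,0],"angular":[0,0,0],"claw":1},{"linear":[20.5,4.1,0],"angular":[0,0,0],"claw":1},{"linear":[20.5,4.1,0],"angular":[0,0,0],"claw":1},{"linear":[20.5,4.1,0],"angular":[0,0,0],"claw":1},{"linear":[20.5,4.1,0],"angular":[0,0,0],"claw":1}]' 40
python3 - <<'E'
from h import *
from workcell import robot
print(robot.state()["position"],robot.state()["orientation"]);snap("wrist","w7")
E
```

```text
clock: 8.3
position: [0.4293, 0.1991, 0.1671]
orientation: [-2.328, -2.109, 0.003]
force: [0.3, -1.1, -0.2]
finger_gap: 0.0169
[0.42925482 0.19905986 0.1670638 ] [-2.32785917 -2.10909324  0.00323123]
```

View pics/w7.png

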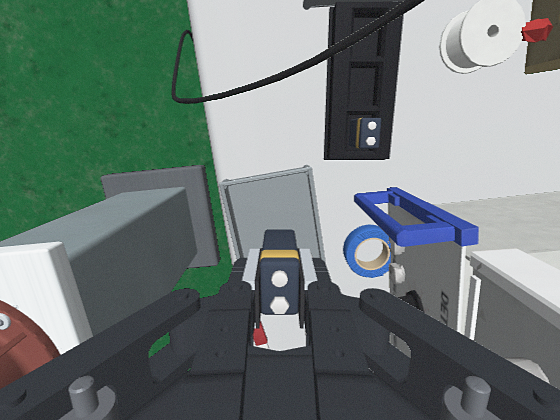

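```bash
python3 - <<'E'
from h import *
f=np.load("w7.npz");cv2.imwrite("pics/w7a.png",up(f["color"][0:170,300:420,::-1],4)[:600])
E
```

```text
(no output)
```

View pics/w7a.png

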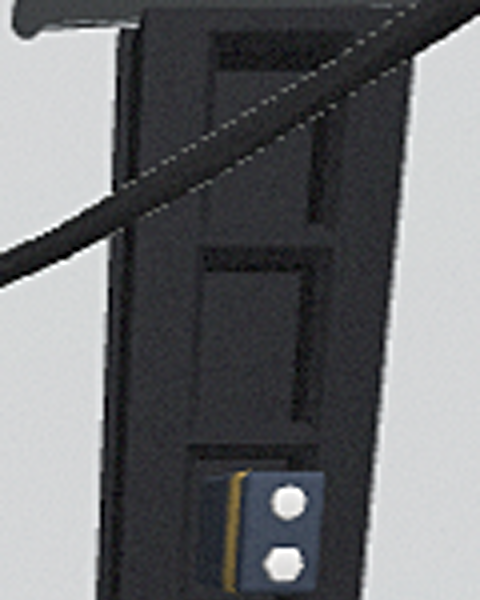

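```bash
python3 - <<'E'
from h import *
f=dict(np.load("w7.npz"))
P=lambda u,v,z: ray(f,cu(u,4,300),cu(v,4,0),z)
a,b=P(288,500,.0555),P(284,563,.0555);print("fixed batt",((a+b)/2).round(4),np.degrees(np.arctan2(*(a-b)[[1,0]])).round(1),np.linalg.norm(a-b).round(4))
r1,r2=P(413,60,.022),P(360,598,.022);print("right edge",r1.round(4),r2.round(4),np.degrees(np.arctan2(*(r1-r2)[[1,0]])))
l1,l2=P(143,10,.022),P(125,560,.022);print("left edge",l1.round(4),l2.round(4),np.degrees(np.arctan2(*(l1-l2)[[1,0]])))
for q in [(197,246),(332,246),(325,440),(190,440)]: print("well",P(*q,.022).round(4))
for q in [(205,272),(300,272)]: print("floor",P(*q,.007).round(4))
for q in [(213,33),(210,230),(332,230),(190,447),(320,447)]: print("well2",P(*q,.022).round(4))
g=f["color"].astype(int)
p=np.array([0.42925,.19906,.16706]);Rm=Ro.from_rotvec([-2.32786,-2.10909,.00323]).as_matrix()
# held battery terminals in tool frame
for (u,v) in [(279.3,278.5),(279.8,305.5)]:
    C=-f["R"].T@f["t"]; d=f["R"].T@np.linalg.inv(f["K"])@[u,v,1]
    z=p[2]+.0485-.0075; X=C+d*(z-C[2])/d[2]; print("held",((X-p)@Rm*1000).round(1))
E
```

```text
fixed batt [0.5153 0.2552 0.0555] 85.5 0.0132
right edge [0.5545 0.3522 0.022 ] [0.5433 0.2361 0.022 ] 84.48311304013846
left edge [0.4955 0.3677 0.022 ] [0.4857 0.251  0.022 ] 85.20361189339776
well [0.5057 0.3195 0.022 ]
well [0.5366 0.3165 0.022 ]
well [0.5348 0.2742 0.022 ]
well [0.5026 0.2774 0.022 ]
floor [0.5109 0.3163 0.007 ]
floor [0.5339 0.314  0.007 ]
well2 [0.5106 0.3618 0.022 ]
well2 [0.5088 0.3226 0.022 ]
well2 [0.5366 0.3198 0.022 ]
well2 [0.5025 0.2758 0.022 ]
well2 [0.5336 0.2727 0.022 ]
held [  6.    0.4 -41. ]
held [ -7.2   0.7 -41. ]
```

```bash
python3 - <<'E'
from h import *
go(.519,.26,.10,-4.8)
E
```

```text
now [0.4293 0.1989 0.1673] jaw -5.7 q6 1.95 t 8.3 gap 0.0167 F [ 0.1 -0.4  0.1]
 k 0 q6-> 2.12 linear [6.97, 8.33, 6.72] angular [-0.001, 0.001, -0.015] rows>= 3
 k 1 q6-> -1.02 linear [6.97, 8.33, 6.72] angular [0.001, 0.002, 3.126] rows>= 21
```

```bash
python3 -m inch '[{"linear":[6,1,3],"angular":[0,0,-0.015],"claw":1},{"linear":[7.5,3,5],"angular":[0,0,-0.015],"claw":1},{"linear":[7.5,6,6.7],"angular":[0,0,-0.015],"claw":1},{"linear":[7.5,8.3,6.7],"angular":[0,0,-0.015],"claw":1},{"linear":[7.5,8.3,6.7],"angular":[0,0,-0.015],"claw":1},{"linear":[7.5,8.3,6.7],"angular":[0,0,-0.015],"claw":1}]' 40
python3 - <<'E'
from h import *
snap("side","s8",(190,60,390,260),3);snap("top","t8",(90,100,270,260),4)
go(.519,.298,.10,-4.8)
E
```

```text
clock: 8.95
position: [0.5194, 0.2655, 0.1007]
orientation: [-2.312, -2.126, 0.001]
force: [-0.1, 0.1, -0.4]
finger_gap: 0.0167
now [0.5188 0.2663 0.1012] jaw -4.7 q6 2.0 t 9.1 gap 0.017 F [-0.3 -0.5 -0.5]
 k 0 q6-> 2.18 linear [3.17, -0.24, 0.12] angular [-0.0, 0.0, 0.001] rows>= 1
 k 1 q6-> -0.97 linear [3.17, -0.24, 0.12] angular [-0.0, -0.001, -3.14] rows>= 21
```

View pics/s8.png

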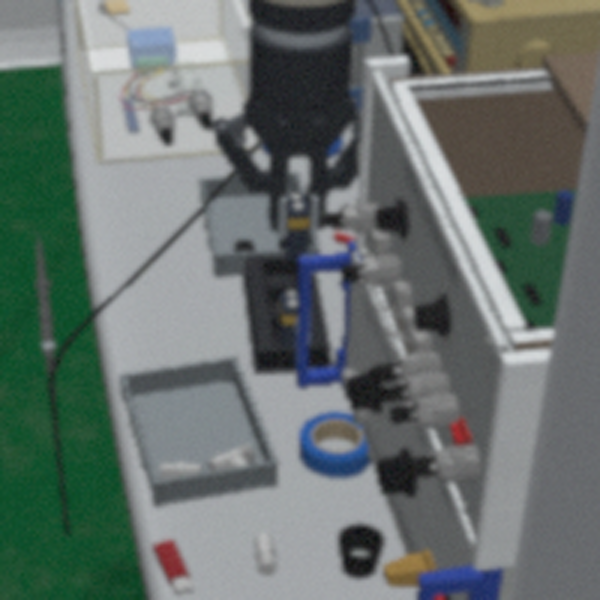

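View pics/t8.png

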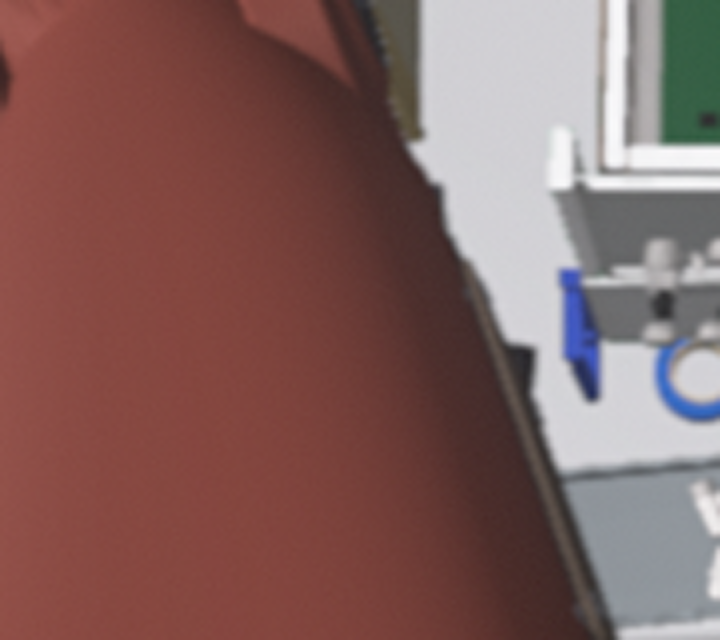

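```bash
python3 -m inch '[{"linear":[0.4,0,0],"angular":[0,0,0],"claw":1},{"linear":[0.8,0,0],"angular":[0,0,0],"claw":1},{"linear":[1.2,0,0],"angular":[0,0,0],"claw":1},{"linear":[1.6,0,0],"angular":[0,0,0],"claw":1}]'; python3 -m inch '[{"linear":[0.3,0,0],"angular":[0,0,0],"claw":1},{"linear":[0.6,0,0],"angular":[0,0,0],"claw":1},{"linear":[0.9,0,0],"angular":[0,0,0],"claw":1}]';  python3 -m inch '[{"linear":[0.3,-0.1,0],"angular":[0,0,0],"claw":1},{"linear":[0.5,-0.2,0],"angular":[0,0,0],"claw":1},{"linear":[0.6,-0.2,0],"angular":[0,0,0],"claw":1}]'
python3 - <<'E'
from h import *
snap("wrist","w9");snap("side","s9",(190,60,390,260),3)
go(.519,.298,.10,-4.8)
E
```

```text
clock: 9.45
position: [0.5205, 0.2838, 0.1011]
orientation: [2.309, 2.13, 0.0]
force: [0.9, 1.0, -0.6]
finger_gap: 0.0169
clock: 9.75
position: [0.5213, 0.2925, 0.1008]
orientation: [-2.309, -2.13, 0.0]
force: [0.4, 0.8, -0.6]
finger_gap: 0.0168
clock: 10.05
position: [0.5197, 0.2986, 0.1009]
orientation: [-2.309, -2.13, 0.0]
force: [-0.1, -0.3, -0.3]
finger_gap: 0.0169
now [0.5199 0.2985 0.1009] jaw -4.6 q6 2.05 t 10.2 gap 0.0168 F [ 0.1  0.2 -1.2]
 k 0 q6-> 2.18 linear [-0.05, -0.08, 0.09] angular [0.0, -0.0, 0.003] rows>= 1
 k 1 q6-> -0.97 linear [-0.05, -0.08, 0.09] angular [0.0, 0.0, -3.139] rows>= 21
```

View pics/w9.png

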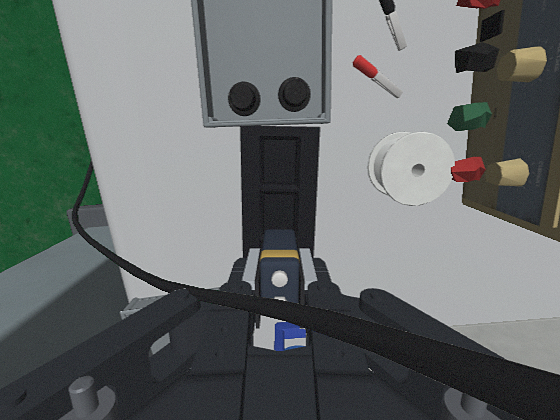

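View pics/s9.png

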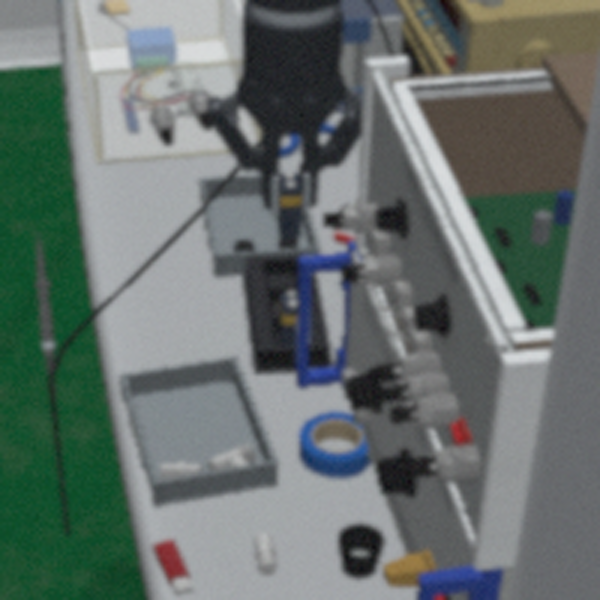

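```bash
python3 -m inch '[{"linear":[-0.05,-0.08,0.3],"angular":[0,0,0],"claw":1},{"linear":[-0.05,-0.08,0.6],"angular":[0,0,0],"claw":1},{"linear":[-0.05,-0.08,0.9],"angular":[0,0,0],"claw":1},{"linear":[-0.05,-0.08,1.2],"angular":[0,0,0],"claw":1}]'; python3 -m inch '[{"linear":[0,0,0.3],"angular":[0,0,0],"claw":1},{"linear":[0,0,0.6],"angular":[0,0,0],"claw":1},{"linear":[0,0,0.9],"angular":[0,0,0],"claw":1},{"linear":[0,0,1.2],"angular":[0,0,0],"claw":1}]';  python3 -m inch '[{"linear":[0,0,0.3],"angular":[0,0,0],"claw":1},{"linear":[0,0,0.6],"angular":[0,0,0],"claw":1},{"linear":[0,0,0.9],"angular":[0,0,0],"claw":1},{"linear":[0,0,1.2],"angular":[0,0,0],"claw":1}]'
python3 - <<'E'
from h import *
snap("wrist","w10")
go(.519,.298,.06,-4.8)
E
```

```text
clock: 10.55
position: [0.519, 0.2978, 0.0885]
orientation: [-2.31, -2.129, 0.0]
force: [-0.8, 0.2, 0.4]
finger_gap: 0.0172
clock: 10.95
position: [0.519, 0.2979, 0.0766]
orientation: [-2.31, -2.13, -0.0]
force: [-1.3, 0.1, -2.2]
finger_gap: 0.0168
clock: 11.35
position: [0.519, 0.2979, 0.0647]
orientation: [-2.31, -2.13, -0.0]
force: [0.3, -0.2, -0.2]
finger_gap: 0.0169
now [0.5188 0.2978 0.0642] jaw -4.6 q6 2.05 t 11.4 gap 0.0171 F [ 0.2 -0.3 -1.3]
 k 0 q6-> 2.18 linear [0.02, 0.02, 0.42] angular [-0.001, 0.0, 0.003] rows>= 1
 k 1 q6-> -0.97 linear [0.02, 0.02, 0.42] angular [-0.0, -0.001, -3.139] rows>= 21
```

View pics/w10.png

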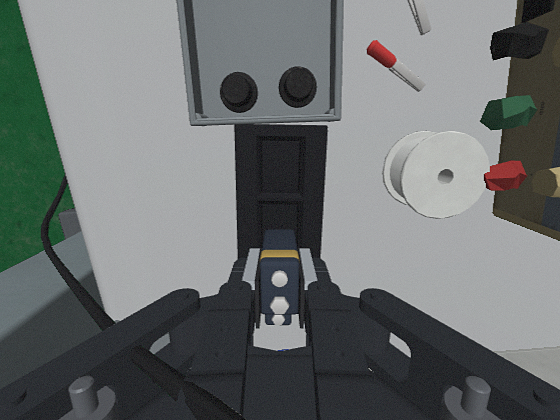

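```bash
python3 -m inch '[{"linear":[0,0,0.7],"angular":[0,0,0],"claw":1},{"linear":[0,0,1.4],"angular":[0,0,0],"claw":1},{"linear":[0,0,2.1],"angular":[0,0,0],"claw":1},{"linear":[0,0,2.8],"angular":[0,0,0],"claw":1},{"linear":[0,0,3.3],"angular":[0,0,0],"claw":1}]'; python3 -m inch '[{"linear":[0,0,0.3],"angular":[0,0,0],"claw":1},{"linear":[0,0,0.6],"angular":[0,0,0],"claw":1},{"linear":[0,0,0.9],"angular":[0,0,0],"claw":1}]'
python3 - <<'E'
from h import *
snap("wrist","w11");snap("side","s11",(190,60,390,260),3)
go(.519,.298,.0145,-4.8)
E
```

```text
clock: 11.9
position: [0.5187, 0.2978, 0.031]
orientation: [-2.309, -2.13, 0.001]
force: [-0.3, -0.8, -0.2]
finger_gap: 0.0165
clock: 12.2
position: [0.5192, 0.298, 0.0228]
orientation: [2.309, 2.13, 0.0]
force: [0.0, -0.7, -0.1]
finger_gap: 0.0168
now [0.5189 0.2979 0.0226] jaw -4.6 q6 2.05 t 12.3 gap 0.0167 F [0.2 0.3 0.2]
 k 0 q6-> 2.18 linear [0.02, 0.01, 0.81] angular [-0.0, 0.0, 0.003] rows>= 1
 k 1 q6-> -0.97 linear [0.02, 0.01, 0.81] angular [-0.0, -0.001, -3.139] rows>= 21
```

View pics/w11.png

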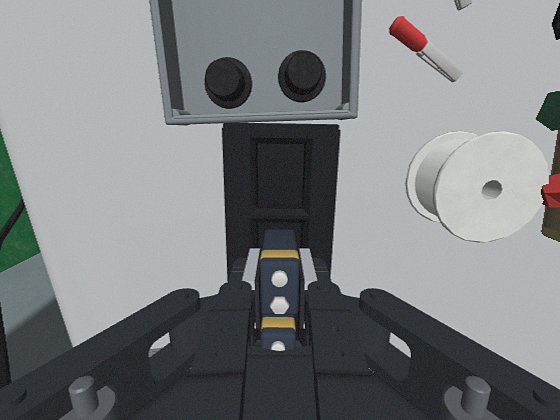

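View pics/s11.png

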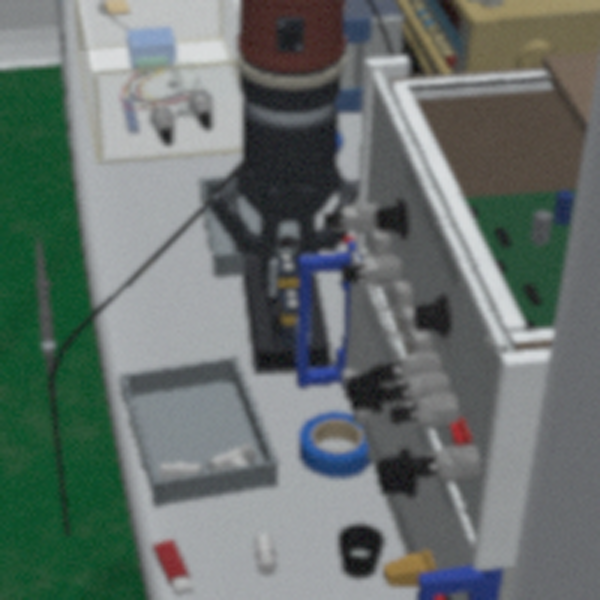

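```bash
python3 -m inch '[{"linear":[0,0,0.35],"angular":[0,0,0],"claw":1},{"linear":[0,0,0.75],"angular":[0,0,0],"claw":1},{"linear":[0,0,0.75],"angular":[0,0,0],"claw":1}]'; python3 -m inch '[{"linear":[0,0,0],"angular":[0,0,0],"claw":4},{"linear":[0,0,0],"angular":[0,0,0],"claw":4},{"linear":[0,0,0],"angular":[0,0,0],"claw":4},{"linear":[0,0,0],"angular":[0,0,0],"claw":4},{"linear":[0,0,0],"angular":[0,0,0],"claw":4},{"linear":[0,0,-2],"angular":[0,0,0],"claw":4},{"linear":[0,0,-6],"angular":[0,0,0],"claw":4},{"linear":[0,0,-10],"angular":[0,0,0],"claw":4}]'
python3 - <<'E'
from h import *
snap("wrist","w12");snap("side","s12",(190,60,390,260),3)
go(.37,.0,.16,-5)
E
```

```text
clock: 12.6
position: [0.5192, 0.298, 0.0153]
orientation: [2.309, 2.13, 0.001]
force: [0.7, -0.1, -1.5]
finger_gap: 0.0168
clock: 13.4
position: [0.5183, 0.2976, 0.116]
orientation: [-2.309, -2.129, 0.003]
force: [2.0, -0.1, 0.6]
finger_gap: 0.04
now [0.5223 0.2993 0.1209] jaw -4.6 q6 2.05 t 13.5 gap 0.04 F [0.1 0.1 0.4]
 k 0 q6-> 1.66 linear [-31.05, -12.73, -4.14] angular [0.008, -0.004, 0.006] rows>= 7
 k 1 q6-> -1.48 linear [-31.05, -12.73, -4.14] angular [0.006, 0.012, -3.135] rows>= 21
```

View pics/w12.png

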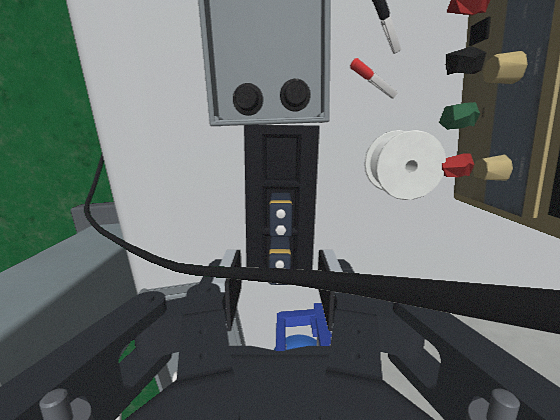

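View pics/s12.png

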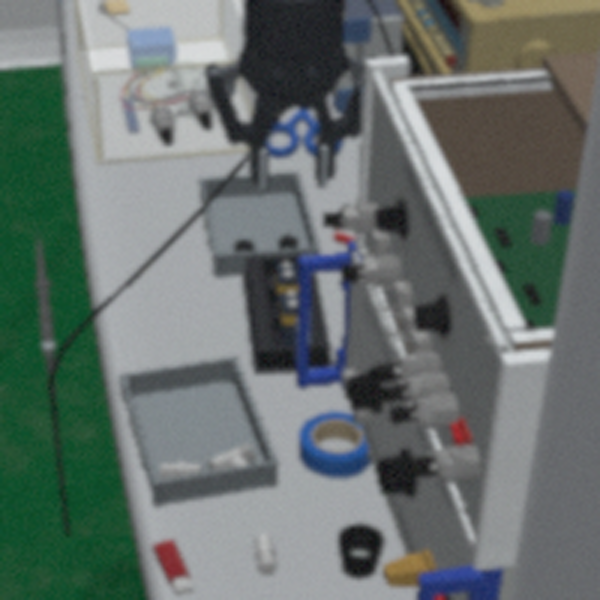

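```bash
python3 - <<'E'
from h import *
f=dict(np.load("w12.npz"));g=f["color"].astype(int)
print("terms");blobs(f,g.min(2)>170,(268,204,292,272),.0555,6)
for n in ["w11","w9"]:
    h=np.load(n+".npz")
cv2.imwrite("pics/w12a.png",up(f["color"][110:260,220:340,::-1],4))
E
```

```text
terms
(np.float64(280.5), np.float64(213.2)) 57 [0.5201 0.3034 0.0555]
(np.float64(280.4), np.float64(229.8)) 67 [0.519  0.2902 0.0555]
(np.float64(279.5), np.float64(264.2)) 48 [0.5159 0.2614 0.0555]
```

View pics/w12a.png

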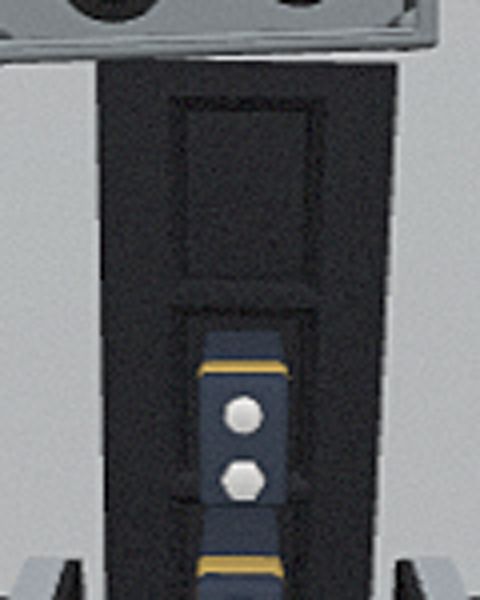

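```bash
python3 - <<'E'
from h import *
f=dict(np.load("w12.npz"))
P=lambda u,v,z: ray(f,cu(u,4,220),cu(v,4,110),z).round(4)
print([P(*q,.022) for q in [(172,97),(325,97),(172,305),(318,305)]])
print("floor",[P(*q,.007) for q in [(188,112),(305,112),(185,278),(305,280)]])
go(.5009,-.2510,.12,72.1)
go(.37,.0,.16,72.1)
E
```

```text
[array([0.5102, 0.3619, 0.022 ]), array([0.5412, 0.3594, 0.022 ]), array([0.5061, 0.3193, 0.022 ]), array([0.5372, 0.3168, 0.022 ])]
floor [array([0.5125, 0.3584, 0.007 ]), array([0.5378, 0.3563, 0.007 ]), array([0.5085, 0.3224, 0.007 ]), array([0.5354, 0.3198, 0.007 ])]
now [0.5223 0.2993 0.1209] jaw -4.6 q6 2.05 t 13.5 gap 0.04 F [0.1 0.1 0.4]
 k 0 q6-> -0.15 linear [-55.03, 2.32, -0.12] angular [0.009, 0.002, -1.339] rows>= 12
now [0.5223 0.2993 0.1209] jaw -4.6 q6 2.05 t 13.5 gap 0.04 F [0.1 0.1 0.4]
 k 0 q6-> 0.31 linear [-31.05, -12.73, -4.14] angular [0.009, 0.002, -1.339] rows>= 9
 k 1 q6-> -2.83 linear [-31.05, -12.73, -4.14] angular [0.002, -0.01, 1.802] rows>= 13
```

```bash
python3 -m inch '[{"linear":[0,-5,-4],"angular":[0,0,0],"claw":4},{"linear":[0,-10,-4],"angular":[0,0,-0.15],"claw":4},{"linear":[-4,-13,-4],"angular":[0,0,-0.3],"claw":4},{"linear":[-31,-13,-4],"angular":[0,0,-1.339],"claw":4},{"linear":[-31,-13,-4],"angular":[0,0,-1.339],"claw":4},{"linear":[-31,-13,-4],"angular":[0,0,-1.339],"claw":4},{"linear":[-31,-13,-4],"angular":[0,0,-1.339],"claw":4},{"linear":[-31,-13,-4],"angular":[0,0,-1.339],"claw":4},{"linear":[-31,-13,-4],"angular":[0,0,-1.339],"claw":4},{"linear":[-31,-13,-4],"angular":[0,0,-1.339],"claw":4}]'
python3 - <<'E'
from h import *
snap("top","t13");go(.5009,-.2510,.12,72.1)
E
```

```text
clock: 14.5
position: [0.364, -0.0015, 0.1552]
orientation: [0.723, 3.057, -0.001]
force: [1.0, 0.3, 0.2]
finger_gap: 0.0403
now [ 0.3639 -0.0037  0.1552] jaw 64.3 q6 0.24 t 14.6 gap 0.0398 F [ 1.3 -0.8 -0.6]
 k 0 q6-> -0.15 linear [-23.07, -16.33, 3.57] angular [-0.002, 0.001, -0.136] rows>= 6
```

```bash
python3 - <<'E'
from h import *
go(.42,-.245,.155,72.1);go(.5,-.2500,.06,72.1)
E
```

```text
now [ 0.3639 -0.0037  0.1552] jaw 64.3 q6 0.24 t 14.6 gap 0.0398 F [ 1.3 -0.8 -0.6]
 k 0 q6-> -0.22 linear [-15.52, -19.31, 0.07] angular [-0.002, 0.001, -0.136] rows>= 5
 k -1 q6-> 2.93 linear [-15.52, -19.31, 0.07] angular [0.001, 0.003, 3.005] rows>= 21
now [ 0.3639 -0.0037  0.1552] jaw 64.3 q6 0.24 t 14.6 gap 0.0398 F [ 1.3 -0.8 -0.6]
 k 0 q6-> -0.15 linear [-22.94, -16.27, 9.57] angular [-0.002, 0.001, -0.136] rows>= 6
```

```bash
python3 -m inch '[{"linear":[-15.5,-19.3,0],"angular":[0,0,-0.136],"claw":4.2},{"linear":[-15.5,-19.3,0],"angular":[0,0,-0.136],"claw":4.2},{"linear":[-15.5,-19.3,0],"angular":[0,0,-0.136],"claw":4.2},{"linear":[-15.5,-19.3,0],"angular":[0,0,-0.136],"claw":4.2},{"linear":[-15.5,-19.3,0],"angular":[0,0,-0.136],"claw":4.2},{"linear":[-19,-18,3],"angular":[0,0,-0.136],"claw":4.2},{"linear":[-22.9,-16.3,6],"angular":[0,0,-0.136],"claw":4.2},{"linear":[-22.9,-16.3,7.5],"angular":[0,0,-0.136],"claw":4.2},{"linear":[-22.9,-16.3,7.5],"angular":[0,0,-0.136],"claw":4.2},{"linear":[-22.9,-16.3,7.5],"angular":[0,0,-0.136],"claw":4.2}]'
python3 - <<'E'
from h import *
snap("wrist","w14");go(.5,-.2500,.006,72.1)
E
```

```text
clock: 15.55
position: [0.4947, -0.2479, 0.0803]
orientation: [-0.519, -3.097, -0.001]
force: [-0.3, -0.2, -0.0]
finger_gap: 0.0419
now [ 0.4951 -0.2483  0.0811] jaw 71.0 q6 -0.26 t 15.6 gap 0.0422 F [ 0.4 -0.9  0.4]
 k 0 q6-> -0.15 linear [-0.52, 0.0, 7.51] angular [-0.0, 0.0, -0.02] rows>= 2
```

View pics/w14.png

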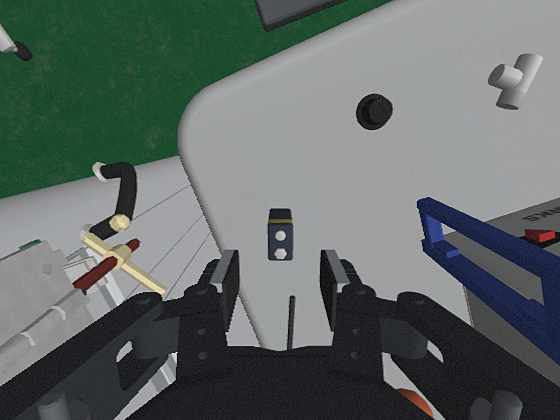

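```bash
python3 - <<'E'
from h import *
f=dict(np.load("w14.npz"));g=f["color"].astype(int)
blobs(f,g.min(2)>165,(270,228,292,262),.0485,6)
E
```

```text
(np.float64(280.4), np.float64(235.4)) 64 [ 0.4949 -0.2486  0.0485]
(np.float64(280.9), np.float64(253.3)) 77 [ 0.5072 -0.2525  0.0485]
(np.float64(279.0), np.float64(261.0)) 7 [ 0.5122 -0.2556  0.0485]
(np.float64(286.5), np.float64(261.0)) 6 [ 0.5139 -0.2507  0.0485]
```

```bash
python3 -m inch '[{"linear":[-0.65,0,2],"angular":[0,0,-0.02],"claw":4.2},{"linear":[-0.65,0,4],"angular":[0,0,-0.02],"claw":4.2},{"linear":[-0.65,0,6],"angular":[0,0,-0.02],"claw":4.2},{"linear":[-0.65,0,7.45],"angular":[0,0,-0.02],"claw":4.2},{"linear":[-0.65,0,7.45],"angular":[0,0,-0.02],"claw":4.2},{"linear":[-0.65,0,7.45],"angular":[0,0,-0.02],"claw":4.2}]'; python3 -m inch '[{"linear":[0,0,0],"angular":[0,0,0],"claw":1},{"linear":[0,0,0],"angular":[0,0,0],"claw":1},{"linear":[0,0,0],"angular":[0,0,0],"claw":1},{"linear":[0,0,0],"angular":[0,0,0],"claw":1},{"linear":[0,0,0],"angular":[0,0,0],"claw":1},{"linear":[0,0,0],"angular":[0,0,0],"claw":1},{"linear":[0,0,0],"angular":[0,0,0],"claw":1}]' 40
python3 - <<'E'
from h import *
go(.42,-.245,.155,72.1);
E
```

```text
clock: 16.2
position: [0.5018, -0.2509, 0.0073]
orientation: [0.489, 3.102, -0.001]
force: [-1.1, -0.7, -0.0]
finger_gap: 0.0425
clock: 16.9
position: [0.5022, -0.2511, 0.0073]
orientation: [0.488, 3.101, -0.002]
force: [-1.1, -0.3, 7.4]
finger_gap: 0.0173
now [ 0.5022 -0.2511  0.0073] jaw 72.1 q6 -0.28 t 16.9 gap 0.0173 F [-1.1 -0.3  7.4]
 k 0 q6-> -0.22 linear [7.98, -1.96, -14.78] angular [-0.001, 0.002, 0.0] rows>= 4
 k -1 q6-> 2.93 linear [7.98, -1.96, -14.78] angular [-0.003, -0.001, -3.142] rows>= 21
```

```bash
python3 -m inch '[{"linear":[0,0,-3],"angular":[0,0,0],"claw":1},{"linear":[0,0,-7],"angular":[0,0,0],"claw":1},{"linear":[2,-0.5,-11],"angular":[0,0,0],"claw":1},{"linear":[5,-1.3,-14],"angular":[0,0,0],"claw":1},{"linear":[8,-2,-14.8],"angular":[0,0,0],"claw":1},{"linear":[8,-2,-14.8],"angular":[0,0,0],"claw":1}]' 40
python3 - <<'E'
from h import *
go(.36,.0,.16,-4.8);
E
```

```text
clock: 17.5
position: [0.4171, -0.2448, 0.1562]
orientation: [0.49, 3.102, -0.002]
force: [0.6, 1.4, -0.9]
finger_gap: 0.0167
now [ 0.4171 -0.2448  0.1562] jaw 72.0 q6 -0.37 t 17.5 gap 0.0167 F [ 0.6  1.4 -0.9]
 k 1 q6-> -1.49 linear [12.98, 21.53, -0.43] angular [-0.002, 0.0, -1.8] rows>= 13
 k 0 q6-> 1.65 linear [12.98, 21.53, -0.43] angular [0.0, 0.002, 1.341] rows>= 9
```

```bash
python3 -m inch '[{"linear":[6,10,0],"angular":[0,0,1.341],"claw":1},{"linear":[9,15,0],"angular":[0,0,1.341],"claw":1},{"linear":[13,21.5,0],"angular":[0,0,1.341],"claw":1},{"linear":[13,21.5,0],"angular":[0,0,1.341],"claw":1},{"linear":[13,21.5,0],"angular":[0,0,1.341],"claw":1},{"linear":[13,21.5,0],"angular":[0,0,1.341],"claw":1},{"linear":[13,21.5,0],"angular":[0,0,1.341],"claw":1},{"linear":[13,21.5,0],"angular":[0,0,1.341],"claw":1},{"linear":[13,21.5,0],"angular":[0,0,1.341],"claw":1},{"linear":[13,21.5,0],"angular":[0,0,1.341],"claw":1}]' 40
python3 - <<'E'
from h import *
go(.40,.24,.13,-4.8);go(.523,.34,.10,-4.8);
E
```

```text
clock: 18.5
position: [0.362, -0.0002, 0.1542]
orientation: [2.316, 2.122, 0.001]
force: [-0.2, 0.5, -0.4]
finger_gap: 0.0167
now [ 3.620e-01 -2.000e-04  1.542e-01] jaw -5.0 q6 1.46 t 18.5 gap 0.0167 F [-0.2  0.5 -0.4]
 k 0 q6-> 2.19 linear [24.26, 1.68, 2.42] angular [0.001, 0.0, -0.004] rows>= 5
 k 1 q6-> -0.95 linear [24.26, 1.68, 2.42] angular [0.0, -0.001, 3.138] rows>= 21
now [ 3.620e-01 -2.000e-04  1.542e-01] jaw -5.0 q6 1.46 t 18.5 gap 0.0167 F [-0.2  0.5 -0.4]
 k 0 q6-> 2.23 linear [35.3, 13.05, 5.43] angular [0.001, 0.0, -0.004] rows>= 8
 k 1 q6-> -0.91 linear [35.3, 13.05, 5.43] angular [0.0, -0.001, 3.138] rows>= 21
```

```bash
python3 -m inch '[{"linear":[24,1.7,2],"angular":[0,0,0],"claw":1},{"linear":[24,1.7,2],"angular":[0,0,0],"claw":1},{"linear":[24,1.7,2],"angular":[0,0,0],"claw":1},{"linear":[24,1.7,2],"angular":[0,0,0],"claw":1},{"linear":[27,4,3],"angular":[0,0,0],"claw":1},{"linear":[30,7,4.5],"angular":[0,0,0],"claw":1},{"linear":[33,10,5.4],"angular":[0,0,0],"claw":1},{"linear":[35.3,13,5.4],"angular":[0,0,0],"claw":1},{"linear":[35.3,13,5.4],"angular":[0,0,0],"claw":1},{"linear":[35.3,13,5.4],"angular":[0,0,0],"claw":1}]' 40
python3 - <<'E'
from h import *
from workcell import robot
f=snap("wrist","w15");s=robot.state();p=s["position"];Rm=Ro.from_rotvec(s["orientation"]).as_matrix()
g=f["color"].astype(int);blobs(f,g.min(2)>165,(268,262,292,318),p[2]+.0415,6)
print(p); go(.523,.34,.02,-4.8)
E
```

```text
clock: 19.5
position: [0.5202, 0.3411, 0.0988]
orientation: [-2.31, -2.128, 0.002]
force: [-0.8, -1.0, -0.4]
finger_gap: 0.0166
(np.float64(279.1), np.float64(276.1)) 160 [0.5213 0.3487 0.1409]
(np.float64(279.1), np.float64(302.9)) 182 [0.5202 0.3359 0.1409]
[0.51946762 0.34044584 0.09937755]
now [0.5195 0.3404 0.0994] jaw -4.7 q6 2.12 t 19.6 gap 0.0166 F [-0.6 -0.  -0.5]
 k 0 q6-> 2.23 linear [-0.01, 0.37, 7.94] angular [-0.001, 0.001, 0.001] rows>= 2
 k 1 q6-> -0.91 linear [-0.01, 0.37, 7.94] angular [-0.001, -0.002, -3.14] rows>= 21
```

View pics/w15.png

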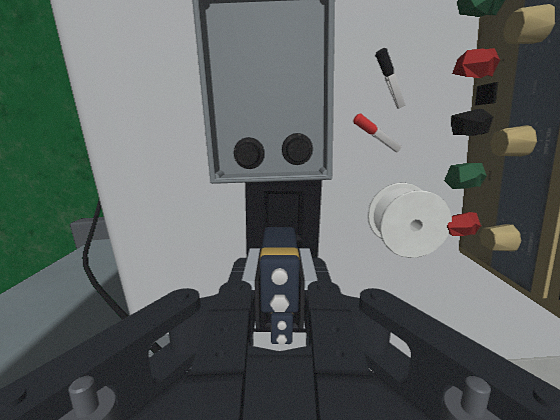

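```bash
python3 -m inch '[{"linear":[-0.27,0.32,1],"angular":[0,0,0],"claw":1},{"linear":[-0.27,0.32,2],"angular":[0,0,0],"claw":1},{"linear":[-0.27,0.32,3],"angular":[0,0,0],"claw":1},{"linear":[-0.27,0.32,4],"angular":[0,0,0],"claw":1},{"linear":[-0.27,0.32,5],"angular":[0,0,0],"claw":1},{"linear":[-0.27,0.32,6],"angular":[0,0,0],"claw":1}]'
python3 - <<'E'
from h import *
f=snap("wrist","w16");go(.5225,.3375,.0153,-4.8)
E
```

```text
clock: 20.15
position: [0.523, 0.3376, 0.039]
orientation: [-2.311, -2.128, 0.0]
force: [0.0, -0.3, -1.5]
finger_gap: 0.0168
now [0.5221 0.3372 0.0373] jaw -4.7 q6 2.11 t 20.2 gap 0.0172 F [-0.  -0.2 -2.6]
 k 0 q6-> 2.23 linear [0.04, 0.04, 2.2] angular [-0.002, 0.001, 0.001] rows>= 1
 k 1 q6-> -0.91 linear [0.04, 0.04, 2.2] angular [-0.002, -0.003, -3.14] rows>= 21
```

View pics/w16.png

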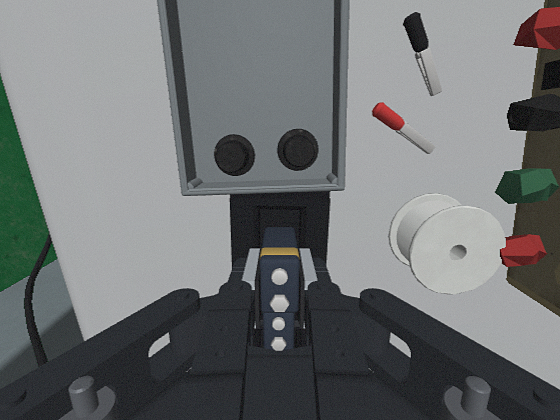

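Aligned with the neighbour battery at (279,333) and the well opening at (279,215); lowering, releasing, and rising.

```bash
python3 -m inch '[{"linear":[0.02,0.02,0.5],"angular":[0,0,0],"claw":1},{"linear":[0.02,0.02,1.0],"angular":[0,0,0],"claw":1},{"linear":[0.02,0.02,1.5],"angular":[0,0,0],"claw":1},{"linear":[0.02,0.02,2.0],"angular":[0,0,0],"claw":1},{"linear":[0.02,0.02,2.3],"angular":[0,0,0],"claw":1},{"linear":[0.02,0.02,2.3],"angular":[0,0,0],"claw":1}]'; python3 -m inch '[{"linear":[0,0,0],"angular":[0,0,0],"claw":4},{"linear":[0,0,0],"angular":[0,0,0],"claw":4},{"linear":[0,0,0],"angular":[0,0,0],"claw":4},{"linear":[0,0,0],"angular":[0,0,0],"claw":4},{"linear":[0,0,0],"angular":[0,0,0],"claw":4},{"linear":[0,0,-2],"angular":[0,0,0],"claw":4},{"linear":[0,0,-6],"angular":[0,0,0],"claw":4},{"linear":[0,0,-10],"angular":[0,0,0],"claw":4}]'
python3 - <<'E'
from h import *
f=snap("wrist","w17");g=f["color"].astype(int)
blobs(f,g.min(2)>160,(262,200,292,300),.0555,6)
go(.44,.34,.16,-4.8)
go(.36,.05,.16,-4.8)
E
```

```text
clock: 20.8
position: [0.5231, 0.3378, 0.0164]
orientation: [-2.311, -2.128, 0.001]
force: [-0.4, 0.2, -0.1]
finger_gap: 0.017
clock: 21.6
position: [0.5227, 0.3375, 0.1175]
orientation: [-2.311, -2.128, 0.003]
force: [-0.1, 1.1, -0.5]
finger_gap: 0.04
(np.float64(280.3), np.float64(211.0)) 58 [0.5244 0.3447 0.0555]
(np.float64(280.1), np.float64(227.0)) 67 [0.5233 0.3319 0.0555]
(np.float64(279.2), np.float64(261.2)) 53 [0.5202 0.3033 0.0555]
(np.float64(279.0), np.float64(276.0)) 64 [0.519  0.2903 0.0555]
now [0.5262 0.3393 0.125 ] jaw -4.7 q6 2.11 t 21.6 gap 0.0402 F [2.7 2.2 6.2]
 k 0 q6-> 2.31 linear [-0.63, -8.57, -3.56] angular [0.007, -0.004, 0.001] rows>= 2
 k 1 q6-> -0.83 linear [-0.63, -8.57, -3.56] angular [0.007, 0.011, -3.14] rows>= 21
now [0.5262 0.3393 0.125 ] jaw -4.7 q6 2.11 t 21.6 gap 0.0402 F [2.7 2.2 6.2]
 k 0 q6-> 1.79 linear [-30.19, -14.15, -3.72] angular [0.007, -0.004, 0.001] rows>= 7
 k 1 q6-> -1.35 linear [-30.19, -14.15, -3.72] angular [0.007, 0.011, -3.14] rows>= 21
```

View pics/w17.png

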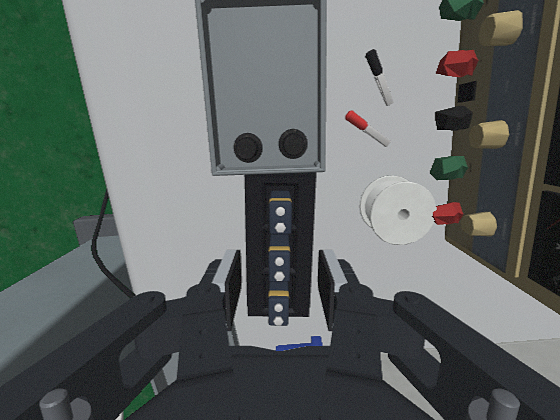

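```bash
python3 - <<'E'
from h import *
f=dict(np.load("w17.npz"))
a,b,c,d=[ray(f,u,v,.024) for u,v in [(211,175),(326,172),(324,20),(199,20)]]
print(a.round(4),b.round(4),c.round(4),d.round(4))
m=(a+b)/2;ax=np.array([-(b-a)[1],(b-a)[0]])/np.linalg.norm((b-a)[:2]);print("centre",m[:2]+ax*.065,"axis",np.degrees(np.arctan2(ax[1],ax[0])))
g=f["color"].astype(int);blobs(f,g.max(2)<60,(230,128,312,162),.012,40)
go(.441,-.157,.1,0)
E
```

```text
[0.4681 0.3721 0.024 ] [0.5648 0.3667 0.024 ] [0.5677 0.4789 0.024 ] [0.4759 0.4865 0.024 ]
centre [0.52007964 0.43432147] axis 86.81973307912581
(np.float64(292.5), np.float64(143.6)) 660 [0.5389 0.3917 0.012 ]
(np.float64(247.6), np.float64(147.3)) 649 [0.5001 0.3917 0.012 ]
now [0.5262 0.3393 0.125 ] jaw -4.7 q6 2.11 t 21.6 gap 0.0402 F [2.7 2.2 6.2]
 k 0 q6-> 1.23 linear [-50.18, -4.42, 2.26] angular [0.007, -0.004, -0.082] rows>= 11
 k 1 q6-> -1.91 linear [-50.18, -4.42, 2.26] angular [-0.006, -0.011, 3.059] rows>= 21
```

```bash
python3 -m inch '[{"linear":[0,-4,-3],"angular":[0,0,0],"claw":4.2},{"linear":[0,-8.5,-3.5],"angular":[0,0,0],"claw":4.2},{"linear":[-4,-13,-3.5],"angular":[0,0,0],"claw":4.2},{"linear":[-30,-14,-3.5],"angular":[0,0,-1.3],"claw":4.2},{"linear":[-30,-14,-3.5],"angular":[0,0,-1.3],"claw":4.2},{"linear":[-30,-14,-3.5],"angular":[0,0,-1.3],"claw":4.2},{"linear":[-30,-14,-3.5],"angular":[0,0,-1.3],"claw":4.2},{"linear":[-30,-14,-3.5],"angular":[0,0,-1.3],"claw":4.2},{"linear":[-30,-14,-3.5],"angular":[0,0,-1.3],"claw":4.2},{"linear":[-30,-14,-3.5],"angular":[0,0,-1.3],"claw":4.2}]'
python3 - <<'E'
from h import *
go(.39,-.157,.12,72)
go(.41,-.157,.05,72)
S=[]
for nm in ["top","side"]:
    P=np.load(nm+"P.npy").reshape(-1,3);d=np.load(nm+"0.npz")["depth"].ravel();S.append(P[d>0])
P=np.vstack(S)
for y in np.arange(-.2,.22,.03):
    o=[]
    for z0,z1 in [(.03,.08),(.08,.13),(.13,.18),(.18,.23),(.23,.3)]:
        m=(abs(P[:,1]-y)<.015)&(P[:,2]>z0)&(P[:,2]<z1)&(P[:,0]>.42)&(P[:,0]<.6)
        o.append(round(np.sort(P[m,0])[2],3) if m.sum()>3 else None)
    print(round(y,2),o)
E
```

```text
clock: 22.65
position: [0.3586, 0.0479, 0.152]
orientation: [1.131, 2.93, -0.001]
force: [0.4, 0.2, 0.7]
finger_gap: 0.0422
now [0.3586 0.0479 0.152 ] jaw 47.8 q6 0.67 t 22.6 gap 0.0422 F [0.4 0.2 0.7]
 k 0 q6-> -0.07 linear [-16.1, -13.07, 3.22] angular [-0.001, 0.001, -0.423] rows>= 5
now [0.3586 0.0479 0.152 ] jaw 47.8 q6 0.67 t 22.6 gap 0.0422 F [0.4 0.2 0.7]
 k 0 q6-> -0.05 linear [-17.57, -11.72, 10.22] angular [-0.001, 0.001, -0.423] rows>= 5
-0.2 [None, None, None, None, None]
-0.17 [None, None, None, None, None]
-0.14 [np.float64(0.512), np.float64(0.512), np.float64(0.512), np.float64(0.522), np.float64(0.539)]
-0.11 [np.float64(0.544), np.float64(0.549), np.float64(0.542), np.float64(0.507), np.float64(0.542)]
-0.08 [np.float64(0.541), np.float64(0.549), np.float64(0.543), np.float64(0.508), np.float64(0.543)]
-0.05 [np.float64(0.517), np.float64(0.548), np.float64(0.544), np.float64(0.508), np.float64(0.53)]
-0.02 [np.float64(0.542), np.float64(0.531), np.float64(0.544), np.float64(0.509), np.float64(0.53)]
0.01 [np.float64(0.528), np.float64(0.527), np.float64(0.544), np.float64(0.537), np.float64(0.545)]
0.04 [np.float64(0.547), np.float64(0.547), np.float64(0.545), np.float64(0.534), np.float64(0.546)]
0.07 [np.float64(0.544), np.float64(0.532), np.float64(0.546), np.float64(0.512), np.float64(0.531)]
0.1 [np.float64(0.527), np.float64(0.526), np.float64(0.536), np.float64(0.532), np.float64(0.546)]
0.13 [np.float64(0.535), np.float64(0.545), np.float64(0.546), np.float64(0.513), np.float64(0.547)]
0.16 [np.float64(0.534), np.float64(0.545), np.float64(0.545), np.float64(0.52), np.float64(0.548)]
0.19 [np.float64(0.507), np.float64(0.507), np.float64(0.508), np.float64(0.547), np.float64(0.547)]
0.22 [None, None, None, None, None]
```

```bash
python3 -m inch '[{"linear":[-16.5,-12.7,4],"angular":[0,0,-0.423],"claw":4.4},{"linear":[-16.5,-12.7,4],"angular":[0,0,-0.423],"claw":4.4},{"linear":[-16.5,-12.7,4],"angular":[0,0,-0.423],"claw":4.4},{"linear":[-16.5,-12.7,4],"angular":[0,0,-0.423],"claw":4.4},{"linear":[-16.5,-12.7,6],"angular":[0,0,-0.423],"claw":4.4},{"linear":[-16.5,-12.7,8],"angular":[0,0,-0.423],"claw":4.4},{"linear":[-16.5,-12.7,8],"angular":[0,0,-0.423],"claw":4.4}]'
python3 - <<'E'
from h import *
f=snap("wrist","w18");g=f["color"].astype(int);blobs(f,g.max(2)<75,(230,150,330,290),.009,100)
go(.441,-.157,.03,72)
E
```

```text
clock: 23.35
position: [0.3938, -0.1546, 0.0699]
orientation: [-0.498, -3.098, -0.003]
force: [-0.5, 0.9, 0.2]
finger_gap: 0.0438
(np.float64(303.9), np.float64(162.0)) 254 [ 0.3557 -0.1246  0.009 ]
(np.float64(233.0), np.float64(270.6)) 262 [ 0.4205 -0.2038  0.009 ]
(np.float64(325.6), np.float64(270.8)) 291 [ 0.4439 -0.1333  0.009 ]
(np.float64(296.4), np.float64(273.1)) 751 [ 0.4384 -0.1561  0.009 ]
now [ 0.3943 -0.154   0.0712] jaw 71.8 q6 -0.23 t 23.4 gap 0.044 F [0.1 0.9 0.5]
 k 0 q6-> -0.03 linear [-4.54, 1.17, 4.11] angular [0.001, -0.003, -0.003] rows>= 2
```

View pics/w18.png

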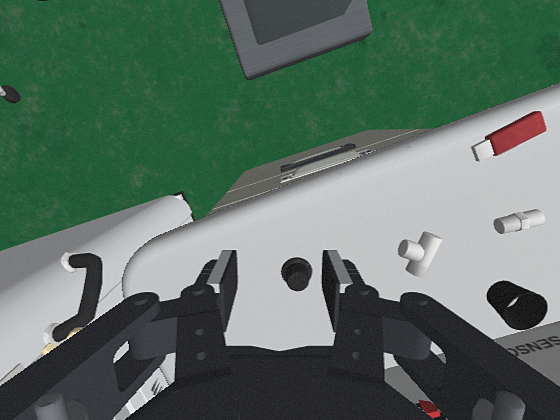

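```bash
python3 -m inch '[{"linear":[-2.4,1.2,1],"angular":[0,0,0],"claw":4.4},{"linear":[-4.4,1.2,2.5],"angular":[0,0,0],"claw":4.4},{"linear":[-4.4,1.2,4],"angular":[0,0,0],"claw":4.4},{"linear":[-4.4,1.2,5],"angular":[0,0,0],"claw":4.4},{"linear":[-4.4,1.2,5],"angular":[0,0,0],"claw":4.4}]'
python3 - <<'E'
from h import *
f=snap("wrist","w19");
go(.4395,-.1567,-.011,72)
E
```

```text
clock: 23.9
position: [0.4403, -0.1557, 0.0217]
orientation: [-0.492, -3.101, -0.001]
force: [-0.3, 0.1, 0.3]
finger_gap: 0.0439
now [ 0.4406 -0.156   0.0223] jaw 71.9 q6 -0.18 t 23.9 gap 0.0441 F [ 0.8  0.8 -0.1]
 k 0 q6-> -0.03 linear [0.09, -0.1, 3.33] angular [0.0, -0.001, -0.001] rows>= 1
```

View pics/w19.png

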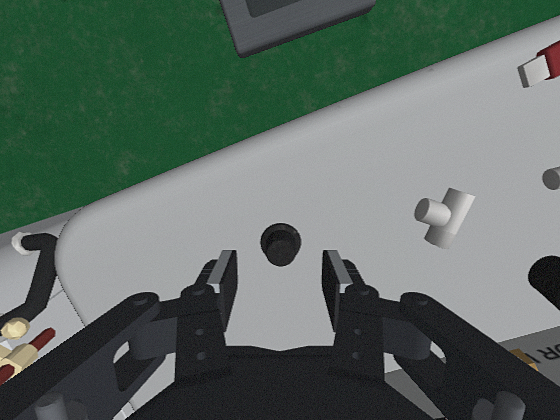

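```bash
python3 - <<'E'
from h import *
f=dict(np.load("w19.npz"));g=f["color"].astype(int)
blobs(f,g.max(2)<95,(255,215,310,270),.006,100)
print(proj(f,[.4406,-.156,.006]))
cv2.imwrite("pics/w19a.png",up(f["color"][200:290,230:330,::-1],6))
E
```

```text
(np.float64(280.2), np.float64(243.6)) 1343 [ 0.4399 -0.1563  0.006 ]
[281.0665234  244.42604955]
```

View pics/w19a.png

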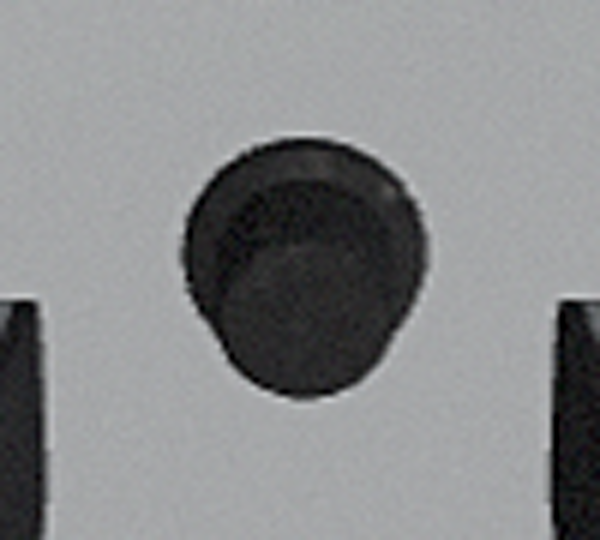

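```bash
python3 -m inch '[{"linear":[0.08,-0.05,1],"angular":[0,0,0],"claw":4.4},{"linear":[0.08,-0.05,2],"angular":[0,0,0],"claw":4.4},{"linear":[0.08,-0.05,3],"angular":[0,0,0],"claw":4.4},{"linear":[0.08,-0.05,3],"angular":[0,0,0],"claw":4.4}]' 30; python3 -m inch '[{"linear":[0,0,0],"angular":[0,0,0],"claw":1},{"linear":[0,0,0],"angular":[0,0,0],"claw":1},{"linear":[0,0,0],"angular":[0,0,0],"claw":1},{"linear":[0,0,0],"angular":[0,0,0],"claw":1},{"linear":[0,0,0],"angular":[0,0,0],"claw":1},{"linear":[0,0,0],"angular":[0,0,0],"claw":1},{"linear":[0,0,0],"angular":[0,0,0],"claw":1}]' 30
python3 - <<'E'
from h import *
f=snap("wrist","w20",(200,180,360,340),4);go(.4395,-.1567,-.011,72)
E
```

```text
clock: 24.35
position: [0.4391, -0.1566, -0.0094]
orientation: [-0.494, -3.1, -0.001]
force: [-0.4, -0.8, 0.4]
finger_gap: 0.0438
clock: 25.05
position: [0.4402, -0.1571, -0.008]
orientation: [0.494, 3.102, -0.0]
force: [-0.2, -0.0, 0.0]
finger_gap: 0.0208
now [ 0.4403 -0.1571 -0.008 ] jaw 71.9 q6 -0.18 t 25.1 gap 0.0211 F [-0.2  0.7  0.4]
 k 0 q6-> -0.03 linear [0.09, 0.02, 0.3] angular [-0.0, 0.0, -0.002] rows>= 1
```

View pics/w20.png

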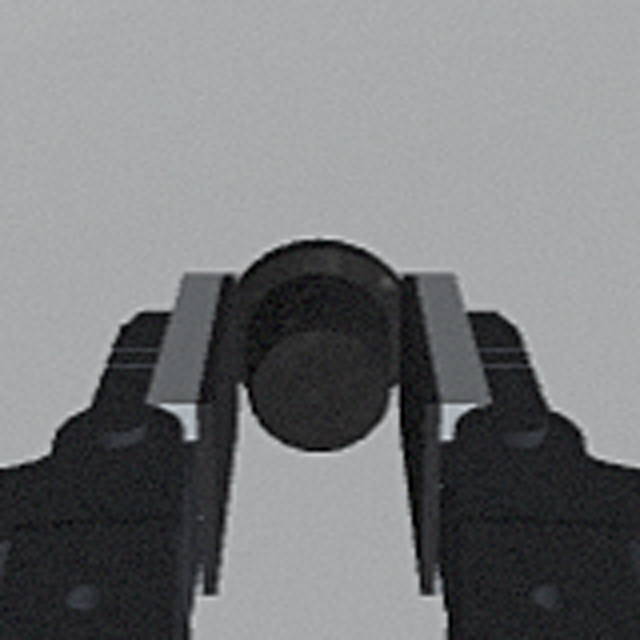

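```bash
python3 -m inch '[{"linear":[0,0,-1],"angular":[0,0,0],"claw":1},{"linear":[0,0,-4],"angular":[0,0,0],"claw":1},{"linear":[0.5,0,-8],"angular":[0,0,0],"claw":1},{"linear":[2,0,-12],"angular":[0,0,0],"claw":1},{"linear":[5,0,-14],"angular":[0,0,0],"claw":1},{"linear":[5,0,-14],"angular":[0,0,0],"claw":1}]' 30
python3 - <<'E'
from h import *
f=snap("wrist","w21",(200,180,360,340),4);go(.36,.02,.14,-3);go(.40,.27,.14,-3)
E
```

```text
clock: 25.7
position: [0.3913, -0.1409, 0.1348]
orientation: [0.494, 3.1, -0.002]
force: [0.6, -0.7, -1.1]
finger_gap: 0.0215
now [ 0.3925 -0.1415  0.1337] jaw 71.9 q6 -0.21 t 25.8 gap 0.0211 F [ 0.3 -0.2 -0.1]
 k 1 q6-> -1.46 linear [8.11, 14.34, -0.66] angular [-0.003, 0.001, -1.835] rows>= 13
 k 0 q6-> 1.68 linear [8.11, 14.34, -0.66] angular [0.001, 0.003, 1.307] rows>= 9
now [ 0.3925 -0.1415  0.1337] jaw 71.9 q6 -0.21 t 25.8 gap 0.0211 F [ 0.3 -0.2 -0.1]
 k 1 q6-> -0.92 linear [12.08, 39.34, -0.69] angular [-0.003, 0.001, -1.835] rows>= 13
 k 0 q6-> 2.22 linear [12.08, 39.34, -0.69] angular [0.001, 0.003, 1.307] rows>= 9
```

View pics/w21.png

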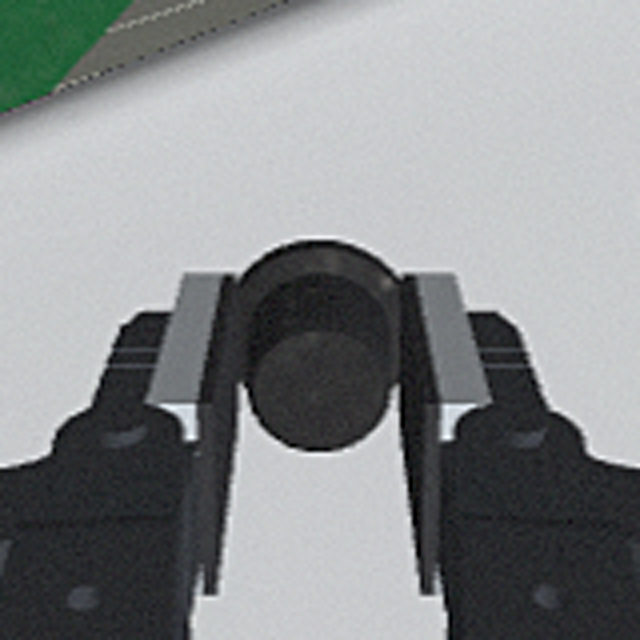

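Knob held firmly. Carry it to the knob bin.

```bash
python3 -m inch '[{"linear":[8,14.3,-1],"angular":[0,0,1.307],"claw":1},{"linear":[8,14.3,-1],"angular":[0,0,1.307],"claw":1},{"linear":[8,14.3,-1],"angular":[0,0,1.307],"claw":1},{"linear":[12,39.3,-1],"angular":[0,0,1.307],"claw":1},{"linear":[12,39.3,-1],"angular":[0,0,1.307],"claw":1},{"linear":[12,39.3,-1],"angular":[0,0,1.307],"claw":1},{"linear":[12,39.3,-1],"angular":[0,0,1.307],"claw":1},{"linear":[12,39.3,-1],"angular":[0,0,1.307],"claw":1},{"linear":[12,39.3,-1],"angular":[0,0,1.307],"claw":1},{"linear":[12,39.3,-1],"angular":[0,0,1.307],"claw":1}]' 30
python3 - <<'E'
from h import *
go(.52,.452,.13,-3)
E
```

```text
clock: 26.75
position: [0.4008, 0.2676, 0.1413]
orientation: [-2.216, -2.227, 0.001]
force: [1.4, 0.0, -0.5]
finger_gap: 0.0208
now [0.4008 0.2676 0.1413] jaw 0.3 q6 2.0 t 26.8 gap 0.0208 F [ 1.4  0.  -0.5]
 k 0 q6-> 2.34 linear [18.38, 12.01, 1.12] angular [-0.0, 0.0, 0.057] rows>= 5
 k 1 q6-> -0.8 linear [18.38, 12.01, 1.12] angular [-0.0, -0.001, -3.085] rows>= 21
```

```bash
python3 -m inch '[{"linear":[17.4,12,1],"angular":[0,0,0.057],"claw":1},{"linear":[17.4,12,1],"angular":[0,0,0.057],"claw":1},{"linear":[17.4,12,1],"angular":[0,0,0.057],"claw":1},{"linear":[17.4,12,1],"angular":[0,0,0.057],"claw":1},{"linear":[17.4,12,1],"angular":[0,0,0.057],"claw":1},{"linear":[17.4,12,4],"angular":[0,0,0.057],"claw":1},{"linear":[17.4,12,7],"angular":[0,0,0.057],"claw":1},{"linear":[17.4,12,9],"angular":[0,0,0.057],"claw":1},{"linear":[17.4,12,9],"angular":[0,0,0.057],"claw":1}]' 30
python3 - <<'E'
from h import *
snap("wrist","w22");go(.52,.445,-.004,-3)
E
```

```text
clock: 27.65
position: [0.5168, 0.4394, 0.0475]
orientation: [-2.272, -2.168, 0.01]
force: [0.2, -0.7, -0.2]
finger_gap: 0.0214
now [0.5179 0.4401 0.0498] jaw -2.7 q6 2.21 t 27.7 gap 0.0215 F [-0.1  0.5 -0.1]
 k 0 q6-> 2.33 linear [0.51, 0.2, 5.38] angular [-0.003, 0.002, 0.005] rows>= 2
 k 1 q6-> -0.81 linear [0.51, 0.2, 5.38] angular [-0.003, -0.005, -3.136] rows>= 21
```

View pics/w22.png

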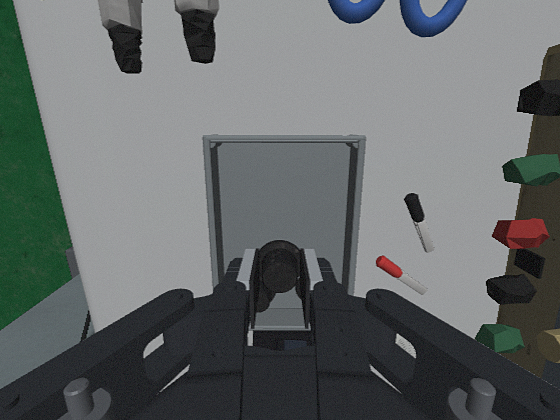

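```bash
python3 -m inch '[{"linear":[0.3,0.1,1.5],"angular":[0,0,0],"claw":1},{"linear":[0.3,0.1,3],"angular":[0,0,0],"claw":1},{"linear":[0.3,0.1,4],"angular":[0,0,0],"claw":1},{"linear":[0.3,0.1,4.8],"angular":[0,0,0],"claw":1},{"linear":[0.3,0.1,5.4],"angular":[0,0,0],"claw":1},{"linear":[0.3,0.1,5.4],"angular":[0,0,0],"claw":1}]' 30; python3 -m inch '[{"linear":[0,0,0],"angular":[0,0,0],"claw":4},{"linear":[0,0,0],"angular":[0,0,0],"claw":4},{"linear":[0,0,0],"angular":[0,0,0],"claw":4},{"linear":[0,0,0],"angular":[0,0,0],"claw":4},{"linear":[0,0,0],"angular":[0,0,0],"claw":4},{"linear":[0,0,-2],"angular":[0,0,0],"claw":4},{"linear":[0,0,-6],"angular":[0,0,0],"claw":4},{"linear":[0,0,-11],"angular":[0,0,0],"claw":4}]'
python3 - <<'E'
from h import *
snap("wrist","w23");go(.40,.27,.15,-27.6);go(.36,.02,.15,-27.6)
E
```

```text
clock: 28.3
position: [0.5196, 0.4433, -0.003]
orientation: [-2.273, -2.168, 0.002]
force: [-0.4, 0.7, -0.0]
finger_gap: 0.0212
clock: 29.1
position: [0.5187, 0.4427, 0.1073]
orientation: [-2.273, -2.168, 0.006]
force: [1.1, 0.8, 0.2]
finger_gap: 0.0399
now [0.5229 0.4456 0.118 ] jaw -2.7 q6 2.22 t 29.1 gap 0.0401 F [3.4 1.6 6.8]
 k 0 q6-> 2.65 linear [-18.1, -11.42, -3.39] angular [0.006, -0.007, 0.435] rows>= 5
 k 1 q6-> -0.5 linear [-18.1, -11.42, -3.39] angular [0.01, 0.009, -2.707] rows>= 19
now [0.5229 0.4456 0.118 ] jaw -2.7 q6 2.22 t 29.1 gap 0.0401 F [3.4 1.6 6.8]
 k 0 q6-> 2.11 linear [-43.26, -14.25, -3.56] angular [0.006, -0.007, 0.435] rows>= 10
 k 1 q6-> -1.03 linear [-43.26, -14.25, -3.56] angular [0.01, 0.009, -2.707] rows>= 19
```

View pics/w23.png

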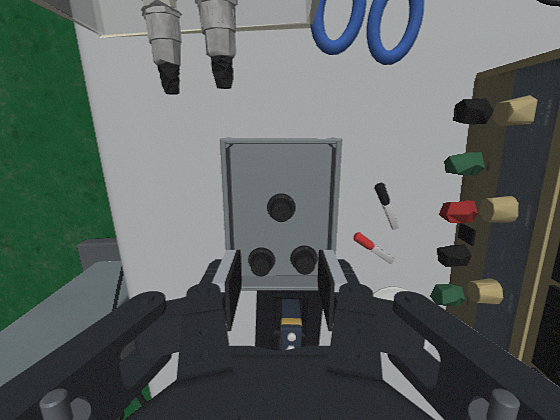

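```bash
python3 -m inch '[{"linear":[-3,-5,-3],"angular":[0,0,0],"claw":5.6},{"linear":[-8,-9,-3],"angular":[0,0,0],"claw":5.6},{"linear":[-13,-11.5,-3],"angular":[0,0,-0.15],"claw":5.6},{"linear":[-18,-13,-3],"angular":[0,0,-0.3],"claw":5.6},{"linear":[-43,-16,-3],"angular":[0,0,-1.4],"claw":5.6},{"linear":[-43,-16,-3],"angular":[0,0,-1.4],"claw":5.6},{"linear":[-43,-16,-3],"angular":[0,0,-1.4],"claw":5.6},{"linear":[-43,-16,-3],"angular":[0,0,-1.4],"claw":5.6},{"linear":[-43,-16,-3],"angular":[0,0,-1.4],"claw":5.6},{"linear":[-43,-16,-3],"angular":[0,0,-1.4],"claw":5.6}]'
python3 - <<'E'
from h import *
go(.42,-.03,.10,152.4)
E
```

```text
clock: 30.15
position: [0.3472, 0.0507, 0.1383]
orientation: [0.862, 3.02, 0.0]
force: [0.8, -0.4, -0.3]
finger_gap: 0.0559
now [0.3472 0.0507 0.1383] jaw 58.2 q6 0.49 t 30.1 gap 0.0559 F [ 0.8 -0.4 -0.3]
 k -1 q6-> 1.98 linear [-10.44, -3.01, 3.84] angular [0.001, 0.001, 1.497] rows>= 10
 k 0 q6-> -1.16 linear [-10.44, -3.01, 3.84] angular [-0.001, 0.001, -1.645] rows>= 11
```

```bash
python3 -m inch '[{"linear":[-10.4,-3,0],"angular":[0,0,-1.645],"claw":5.6},{"linear":[-10.4,-3,0],"angular":[0,0,-1.645],"claw":5.6},{"linear":[-10.4,-3,0],"angular":[0,0,-1.645],"claw":5.6},{"linear":[-10.4,-3,0],"angular":[0,0,-1.645],"claw":5.6},{"linear":[-10.4,-3,0],"angular":[0,0,-1.645],"claw":5.6},{"linear":[-10.4,-3,0],"angular":[0,0,-1.645],"claw":5.6},{"linear":[-10.4,-3,1],"angular":[0,0,-1.645],"claw":5.6},{"linear":[-10.4,-3,2],"angular":[0,0,-1.645],"claw":5.6},{"linear":[-10.4,-3,3],"angular":[0,0,-1.645],"claw":5.6},{"linear":[-10.4,-3,3.8],"angular":[0,0,-1.645],"claw":5.6}]'
python3 - <<'E'
from h import *
snap("wrist","w24");go(.456,-.053,.06,152.4)
E
```

```text
clock: 31.15
position: [0.4196, -0.0286, 0.0997]
orientation: [-1.401, 2.811, -0.0]
force: [-0.1, 0.7, -0.0]
finger_gap: 0.0563
now [ 0.419  -0.0285  0.0988] jaw 143.5 q6 -1.18 t 31.2 gap 0.0559 F [-1.5 -0.7 -1.8]
 k 0 q6-> -1.2 linear [-0.23, -4.44, 3.88] angular [0.001, -0.0, -0.155] rows>= 2
 k -1 q6-> 1.94 linear [-0.23, -4.44, 3.88] angular [-0.0, -0.001, 2.986] rows>= 20
```

View pics/w24.png

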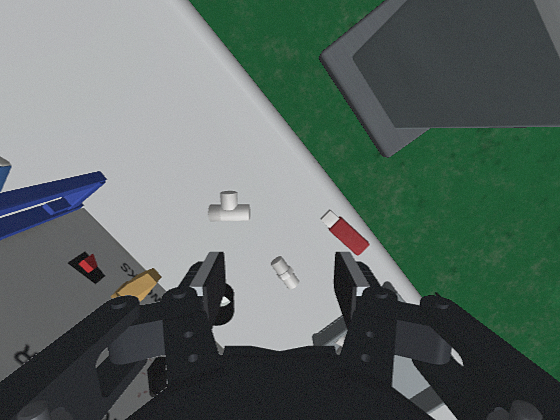

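```bash
python3 - <<'E'
from h import *
f=dict(np.load("w24.npz"))
cv2.imwrite("pics/w24a.png",up(f["color"][180:300,195:310,::-1],5))
a,b=ray(f,209.5,212.5,.007),ray(f,249.5,212.5,.007);print(a,b,(a+b)/2,np.degrees(np.arctan2(*(b-a)[[1,0]])),np.linalg.norm(b-a))
E
```

```text
[ 0.46879776 -0.06599763  0.007     ] [ 0.44099314 -0.04507595  0.007     ] [ 0.45489545 -0.05553679  0.007     ] 143.04024107227545 0.03479674029640372
```

View pics/w24a.png

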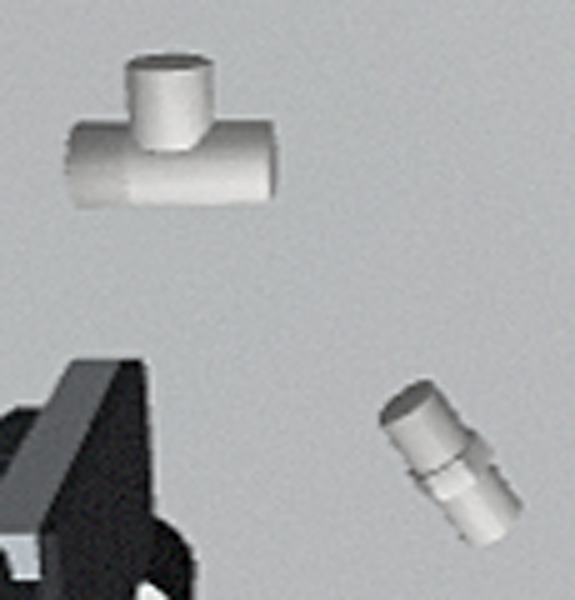

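```bash
python3 - <<'E'
from h import *
go(.4549,-.0555,.03,143.5)
E
```

```text
now [ 0.419  -0.0285  0.0988] jaw 143.5 q6 -1.18 t 31.2 gap 0.0559 F [-1.5 -0.7 -1.8]
 k 0 q6-> -1.06 linear [0.03, -4.5, 6.88] angular [0.001, -0.0, 0.0] rows>= 2
 k -1 q6-> 2.09 linear [0.03, -4.5, 6.88] angular [0.001, 0.001, -3.141] rows>= 21
```

```bash
python3 -m inch '[{"linear":[0.03,-3,2],"angular":[0,0,0],"claw":5.6},{"linear":[0.03,-4.5,4],"angular":[0,0,0],"claw":5.6},{"linear":[0.03,-4.5,6.4],"angular":[0,0,0],"claw":5.6},{"linear":[0.03,-4.5,6.8],"angular":[0,0,0],"claw":5.6},{"linear":[0.03,-4.5,6.8],"angular":[0,0,0],"claw":5.6},{"linear":[0.03,-4.5,6.8],"angular":[0,0,0],"claw":5.6}]'
python3 - <<'E'
from h import *
f=snap("wrist","w25");go(.4549,-.0555,-.012,143.5)
print(proj(f,[.4549,-.0555,.007]))
E
```

```text
clock: 31.8
position: [0.4556, -0.0561, 0.033]
orientation: [-1.391, 2.816, -0.001]
force: [0.2, -0.1, -0.6]
finger_gap: 0.0558
now [ 0.4558 -0.0562  0.0332] jaw 142.6 q6 -1.2 t 31.9 gap 0.0555 F [ 1.3 -0.8  0.2]
 k 0 q6-> -1.06 linear [0.0, 0.12, 4.52] angular [-0.001, 0.001, -0.016] rows>= 1
 k -1 q6-> 2.09 linear [0.0, 0.12, 4.52] angular [0.001, 0.002, 3.126] rows>= 21
[282.24219875 240.69461682]
```

View pics/w25.png

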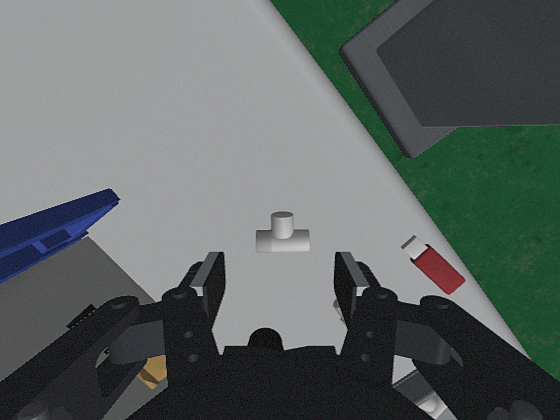

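```bash
python3 -m inch '[{"linear":[0,0.12,1.5],"angular":[0,0,0],"claw":5.6},{"linear":[0,0.12,3],"angular":[0,0,0],"claw":5.6},{"linear":[0,0.12,4.2],"angular":[0,0,0],"claw":5.6},{"linear":[0,0.12,4.6],"angular":[0,0,0],"claw":5.6},{"linear":[0,0.12,4.6],"angular":[0,0,0],"claw":5.6}]' 30; python3 -m inch '[{"linear":[0,0,0],"angular":[0,0,0],"claw":2},{"linear":[0,0,0],"angular":[0,0,0],"claw":2},{"linear":[0,0,0],"angular":[0,0,0],"claw":2},{"linear":[0,0,0],"angular":[0,0,0],"claw":2},{"linear":[0,0,0],"angular":[0,0,0],"claw":2},{"linear":[0,0,0],"angular":[0,0,0],"claw":2},{"linear":[0,0,0],"angular":[0,0,0],"claw":2}]' 40
python3 - <<'E'
from h import *
f=snap("wrist","w26",(180,180,380,340),4);go(.4549,-.0555,-.012,143.5)
E
```

```text
clock: 32.35
position: [0.4543, -0.0554, -0.0136]
orientation: [-1.392, 2.816, -0.0]
force: [0.8, 0.3, 0.9]
finger_gap: 0.0558
clock: 33.05
position: [0.4559, -0.0557, -0.012]
orientation: [-1.392, 2.813, -0.003]
force: [-1.2, 2.1, 17.9]
finger_gap: 0.0326
now [ 0.4558 -0.0557 -0.012 ] jaw 142.6 q6 -1.2 t 33.1 gap 0.0329 F [-1.7  1.2 17.5]
 k 0 q6-> -1.06 linear [0.04, 0.08, -0.0] angular [-0.003, 0.002, -0.015] rows>= 1
 k -1 q6-> 2.09 linear [0.04, 0.08, -0.0] angular [0.003, 0.004, 3.126] rows>= 21
```

View pics/w26.png

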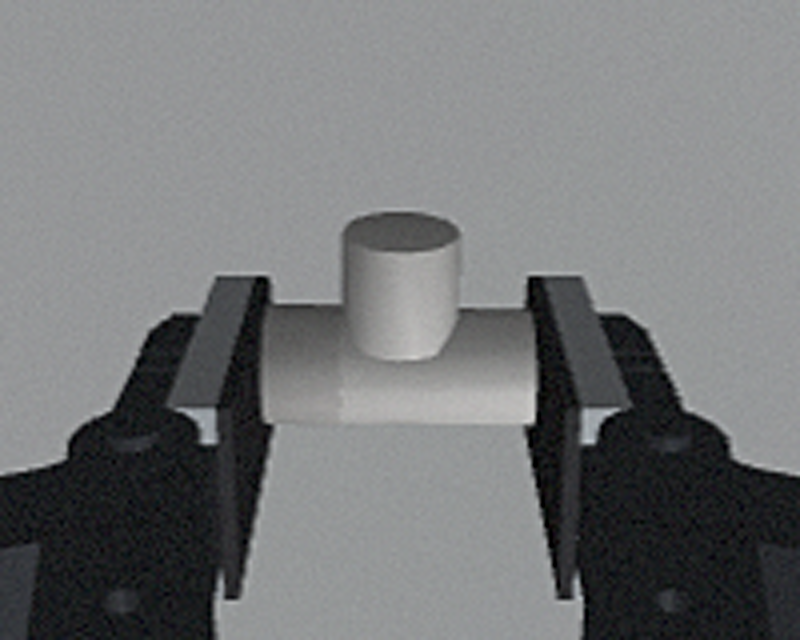

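```bash
python3 -m inch '[{"linear":[0,0,-1],"angular":[0,0,0],"claw":2},{"linear":[0,0,-4],"angular":[0,0,0],"claw":2},{"linear":[0,0,-8],"angular":[0,0,0],"claw":2},{"linear":[0,0,-12],"angular":[0,0,0],"claw":2},{"linear":[0,0,-12],"angular":[0,0,0],"claw":2}]' 40
python3 - <<'E'
from h import *
f=snap("wrist","w27",(180,180,380,340),4);go(.37,0.03,.11,4);go(.4188,.198,.11,4)
E
```

```text
clock: 33.6
position: [0.4576, -0.0564, 0.1115]
orientation: [-1.39, 2.81, -0.009]
force: [0.6, -0.0, -1.0]
finger_gap: 0.0326
now [ 0.4564 -0.0561  0.1092] jaw 142.6 q6 -1.2 t 33.6 gap 0.033 F [ 0.7 -0.2 -1.5]
 k 1 q6-> -1.56 linear [-1.6, 12.09, -0.15] angular [-0.006, 0.0, -0.722] rows>= 5
 k 0 q6-> 1.58 linear [-1.6, 12.09, -0.15] angular [0.0, 0.008, 2.42] rows>= 17
now [ 0.4564 -0.0561  0.1092] jaw 142.6 q6 -1.2 t 33.6 gap 0.033 F [ 0.7 -0.2 -1.5]
 k 1 q6-> -1.2 linear [-17.91, 18.41, -0.15] angular [-0.006, 0.0, -0.722] rows>= 6
 k 0 q6-> 1.94 linear [-17.91, 18.41, -0.15] angular [0.0, 0.008, 2.42] rows>= 17
```

View pics/w27.png

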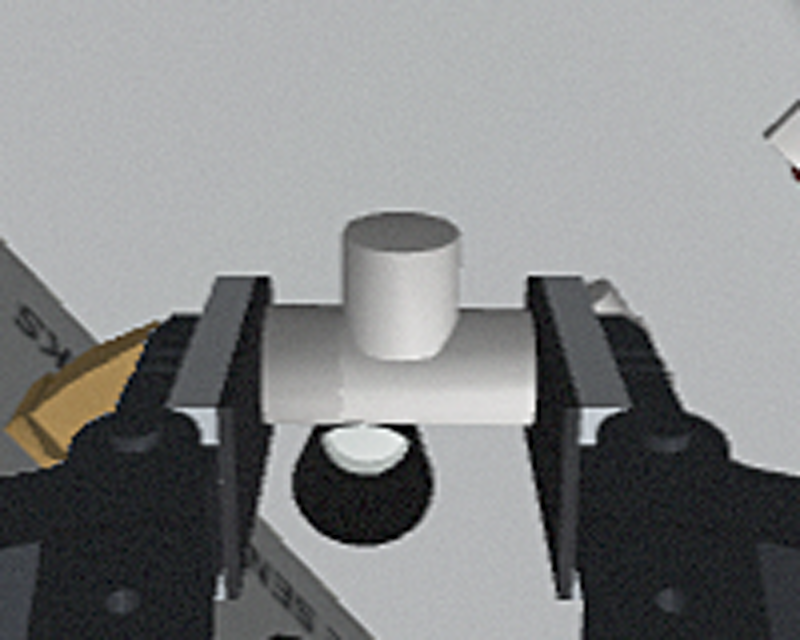

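```bash
python3 -m inch '[{"linear":[-1.6,12,0],"angular":[0,0,-0.722],"claw":2},{"linear":[-1.6,12,0],"angular":[0,0,-0.722],"claw":2},{"linear":[-4,13,0],"angular":[0,0,-0.722],"claw":2},{"linear":[-18,18.4,0],"angular":[0,0,-0.722],"claw":2},{"linear":[-18,18.4,0],"angular":[0,0,-0.722],"claw":2},{"linear":[-18,18.4,0],"angular":[0,0,-0.722],"claw":2},{"linear":[-18,18.4,0],"angular":[0,0,-0.722],"claw":2},{"linear":[-18,18.4,0],"angular":[0,0,-0.722],"claw":2}]' 40
python3 - <<'E'
from h import *
f=snap("wrist","w28");go(.4188,.198,-.007,4)
E
```

```text
clock: 34.45
position: [0.4162, 0.1999, 0.1052]
orientation: [2.299, -2.138, -0.001]
force: [-0.4, -0.9, -0.6]
finger_gap: 0.033
now [0.4161 0.199  0.1053] jaw -176.0 q6 -1.35 t 34.5 gap 0.0326 F [ 0.4 -1.   0.3]
 k -1 q6-> -1.2 linear [0.11, -0.29, 11.23] angular [0.002, -0.001, 0.001] rows>= 3
 k -2 q6-> 1.94 linear [0.11, -0.29, 11.23] angular [0.001, 0.003, -3.141] rows>= 21
```

View pics/w28.png

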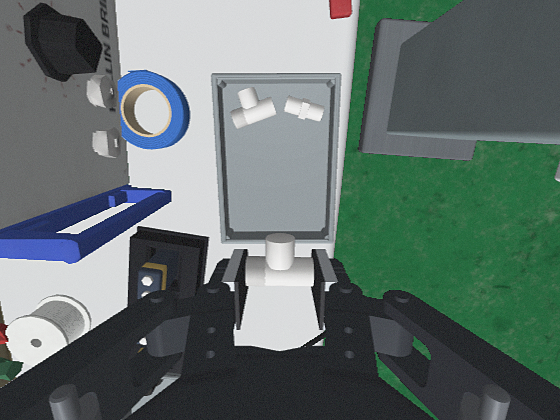

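```bash
python3 - <<'E'
from h import *
f=dict(np.load("w28.npz"))
c=np.array([ray(f,u,v,.024) for u,v in [(212.5,73),(341,73.5),(336,240),(219,242)]]);print(c.round(4),c.mean(0))
m=c.mean(0);a=(c[2]+c[3]-c[0]-c[1]);ang=np.degrees(np.arctan2(a[1],a[0]));print(ang,np.linalg.norm(a)/2)
u=a[:2]/np.linalg.norm(a[:2]);
for y in (.038,-.005): print(y,m[:2]+u*y)
t=m[:2]+u*.038
go(t[0],t[1],-.007,ang-90)
E
```

```text
[[0.4728 0.0937 0.024 ]
 [0.3789 0.0871 0.024 ]
 [0.3664 0.2166 0.024 ]
 [0.4657 0.2257 0.024 ]] [0.42096171 0.15577764 0.024     ]
94.31174784417621 0.1311234997633797
0.038 [0.41810475 0.19367009]
-0.005 [0.42133763 0.15079179]
now [0.4161 0.199  0.1053] jaw -176.0 q6 -1.35 t 34.5 gap 0.0326 F [ 0.4 -1.   0.3]
 k -1 q6-> -1.21 linear [0.53, -0.19, 11.23] angular [0.002, -0.001, -0.005] rows>= 3
 k -2 q6-> 1.93 linear [0.53, -0.19, 11.23] angular [-0.001, -0.003, 3.137] rows>= 21
```

```bash
python3 -m inch '[{"linear":[0.53,-0.2,3],"angular":[0,0,0],"claw":2},{"linear":[0.53,-0.2,6],"angular":[0,0,0],"claw":2},{"linear":[0.53,-0.2,8.5],"angular":[0,0,0],"claw":2},{"linear":[0.53,-0.2,10],"angular":[0,0,0],"claw":2},{"linear":[0.53,-0.2,11],"angular":[0,0,0],"claw":2},{"linear":[0.53,-0.2,11],"angular":[0,0,0],"claw":2},{"linear":[0.53,-0.2,11.1],"angular":[0,0,0],"claw":2}]' 40
python3 - <<'E'
from h import *
f=snap("wrist","w29");go(.4181,.1937,-.007,4.3)
E
```

```text
clock: 35.2
position: [0.4199, 0.1936, -0.0045]
orientation: [-2.296, 2.144, -0.0]
force: [0.2, -0.2, -0.2]
finger_gap: 0.0324
now [ 0.4201  0.1939 -0.0043] jaw -176.0 q6 -1.37 t 35.2 gap 0.0326 F [-0.8 -0.6 -0.4]
 k -1 q6-> -1.21 linear [0.0, 0.2, 0.27] angular [-0.001, 0.0, -0.006] rows>= 1
 k -2 q6-> 1.93 linear [0.0, 0.2, 0.27] angular [0.0, 0.001, 3.136] rows>= 21
```

View pics/w29.png

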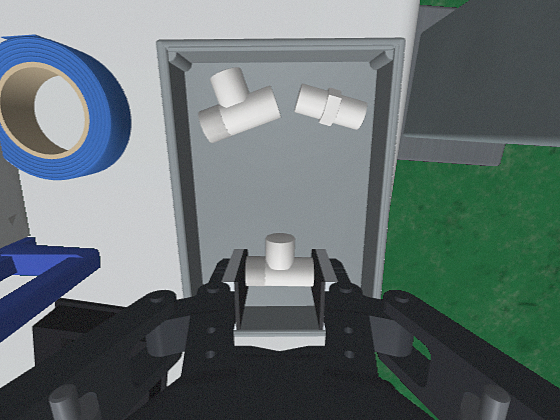

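```bash
python3 -m inch '[{"linear":[0,0.15,0.15],"angular":[0,0,0],"claw":2},{"linear":[0,0.15,0.3],"angular":[0,0,0],"claw":2},{"linear":[0,0.15,0.3],"angular":[0,0,0],"claw":2},{"linear":[0,0.15,0.3],"angular":[0,0,0],"claw":4.4},{"linear":[0,0.15,0.3],"angular":[0,0,0],"claw":4.4},{"linear":[0,0.15,0.3],"angular":[0,0,0],"claw":4.4},{"linear":[0,0.15,0.3],"angular":[0,0,0],"claw":4.4},{"linear":[0,0.15,-2],"angular":[0,0,0],"claw":4.4},{"linear":[0,0.15,-6],"angular":[0,0,0],"claw":4.4},{"linear":[0,0.15,-11],"angular":[0,0,0],"claw":4.4}]' 40
python3 - <<'E'
from h import *
f=snap("wrist","w30");go(.39,.04,.11,-2);
E
```

```text
clock: 36.25
position: [0.4166, 0.1936, 0.1052]
orientation: [2.295, -2.141, -0.003]
force: [2.2, 1.0, 0.6]
finger_gap: 0.0441
now [0.4208 0.1949 0.1131] jaw -176.0 q6 -1.36 t 36.3 gap 0.0438 F [5.1 2.  7.2]
 k -1 q6-> -1.43 linear [15.24, 4.16, 0.26] angular [-0.007, 0.002, 0.105] rows>= 4
 k -2 q6-> 1.71 linear [15.24, 4.16, 0.26] angular [-0.003, -0.01, -3.037] rows>= 21
```

View pics/w30.png

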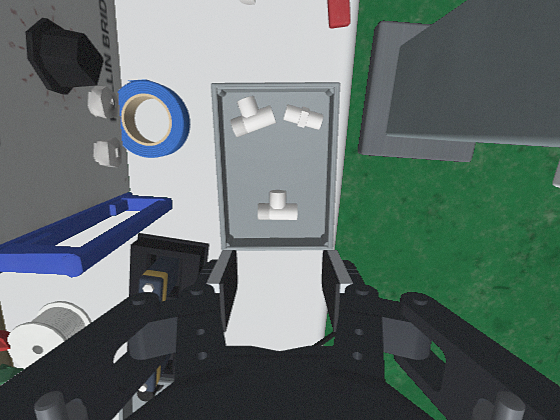

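```bash
python3 - <<'E'
from h import *
f=dict(np.load("w24.npz"))
a,b=[ray(f,cu(u,5,195),cu(v,5,180),.007) for u,v in [(405,403),(497,525)]]
print(a,b,(a+b)/2,np.degrees(np.arctan2(*(a-b)[[1,0]])),np.linalg.norm(a-b))
f=dict(np.load("w1.npz"))
a,b=[ray(f,cu(u,5,50),cu(v,5,0),.007) for u,v in [(228,85),(355,182)]]
print(a,b,(a+b)/2,np.degrees(np.arctan2(*(a-b)[[1,0]])),np.linalg.norm(a-b))
m=(a+b)/2
go(.40,.09,.10,0);
E
```

```text
[0.45011741 0.00453664 0.007     ] [0.45136042 0.03461152 0.007     ] [0.45073892 0.01957408 0.007     ] -92.3667159117735 0.03010055539338102
[0.45204871 0.03427773 0.007     ] [0.44955686 0.00490366 0.007     ] [0.45080278 0.0195907  0.007     ] 85.15111921678283 0.02947957567932062
now [0.4208 0.1949 0.1131] jaw -176.0 q6 -1.36 t 36.3 gap 0.0438 F [5.1 2.  7.2]
 k -1 q6-> -1.35 linear [10.32, 2.82, 1.27] angular [-0.007, 0.002, 0.07] rows>= 3
 k -2 q6-> 1.79 linear [10.32, 2.82, 1.27] angular [-0.003, -0.01, -3.072] rows>= 21
```

```bash
python3 - <<'E'
from h import *
go(.405,.08,.10,-3);go(.4508,.0196,.06,-3)
E
```

```text
now [0.4208 0.1949 0.1131] jaw -176.0 q6 -1.36 t 36.3 gap 0.0438 F [5.1 2.  7.2]
 k -1 q6-> -1.32 linear [11.35, 2.39, 1.27] angular [-0.007, 0.002, 0.122] rows>= 3
 k -2 q6-> 1.82 linear [11.35, 2.39, 1.27] angular [-0.003, -0.01, -3.019] rows>= 21
now [0.4208 0.1949 0.1131] jaw -176.0 q6 -1.36 t 36.3 gap 0.0438 F [5.1 2.  7.2]
 k -1 q6-> -1.47 linear [17.71, -1.73, 5.29] angular [-0.007, 0.002, 0.122] rows>= 4
 k -2 q6-> 1.67 linear [17.71, -1.73, 5.29] angular [-0.003, -0.01, -3.019] rows>= 21
```

```bash
python3 -m inch '[{"linear":[6,2,0],"angular":[0,0,0.12],"claw":3.4},{"linear":[11,2.4,0],"angular":[0,0,0.12],"claw":3.4},{"linear":[15,0.5,2],"angular":[0,0,0.12],"claw":3.4},{"linear":[17.5,-1.7,4],"angular":[0,0,0.12],"claw":3.4},{"linear":[17.5,-1.7,5],"angular":[0,0,0.12],"claw":3.4},{"linear":[17.5,-1.7,5],"angular":[0,0,0.12],"claw":3.4},{"linear":[17.5,-1.7,5],"angular":[0,0,0.12],"claw":3.4}]' 40
python3 - <<'E'
from h import *
f=snap("wrist","w31");go(.4508,.0196,-.012,-3)
cv2.imwrite("pics/w31a.png",up(f["color"][190:290,230:330,::-1],5))
E
```

```text
clock: 37.0
position: [0.4464, 0.0212, 0.0551]
orientation: [2.165, -2.276, -0.002]
force: [-0.3, -0.2, 0.3]
finger_gap: 0.034
now [0.4468 0.0214 0.0554] jaw 177.2 q6 -1.64 t 37.0 gap 0.0343 F [-0.2  0.7  0.6]
 k 1 q6-> -1.47 linear [0.16, -0.41, 6.74] angular [0.0, 0.0, 0.003] rows>= 2
 k 0 q6-> 1.67 linear [0.16, -0.41, 6.74] angular [-0.0, 0.0, -3.138] rows>= 21
```

View pics/w31.png

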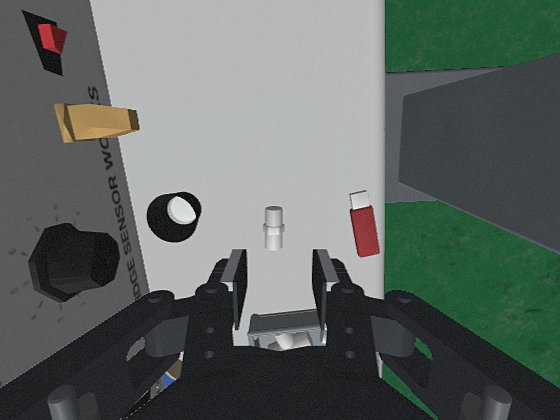

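View pics/w31a.png

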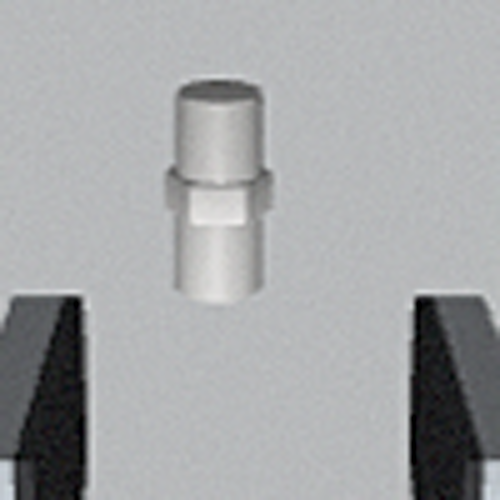

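```bash
python3 - <<'E'
from h import *
f=dict(np.load("w31.npz"))
x=ray(f,cu(219,5,230),cu(195,5,190),.007);print(x);go(x[0],x[1],.0,-3)
E
```

```text
[0.45073548 0.01981974 0.007     ]
now [0.4468 0.0214 0.0554] jaw 177.2 q6 -1.64 t 37.0 gap 0.0343 F [-0.2  0.7  0.6]
 k 1 q6-> -1.47 linear [0.14, -0.4, 5.54] angular [0.0, 0.0, 0.003] rows>= 2
 k 0 q6-> 1.67 linear [0.14, -0.4, 5.54] angular [-0.0, 0.0, -3.138] rows>= 21
```

```bash
python3 -m inch '[{"linear":[0.14,-0.4,2],"angular":[0,0,0],"claw":3.4},{"linear":[0.14,-0.4,4],"angular":[0,0,0],"claw":3.4},{"linear":[0.14,-0.4,5.6],"angular":[0,0,0],"claw":3.4},{"linear":[0.14,-0.4,6.2],"angular":[0,0,0],"claw":3.4},{"linear":[0.14,-0.4,6.2],"angular":[0,0,0],"claw":3.4}]' 40; python3 -m inch '[{"linear":[0,0,0],"angular":[0,0,0],"claw":0.8},{"linear":[0,0,0],"angular":[0,0,0],"claw":0.8},{"linear":[0,0,0],"angular":[0,0,0],"claw":0.8},{"linear":[0,0,0],"angular":[0,0,0],"claw":0.8},{"linear":[0,0,0],"angular":[0,0,0],"claw":0.8},{"linear":[0,0,0],"angular":[0,0,0],"claw":0.8}]' 40
python3 - <<'E'
from h import *
f=snap("wrist","w32",(180,180,380,340),4);go(.4508,.0196,-.007,-3)
E
```

```text
clock: 37.55
position: [0.4507, 0.0197, -0.0069]
orientation: [2.166, -2.275, -0.001]
force: [0.7, 0.4, 0.7]
finger_gap: 0.0344
clock: 38.15
position: [0.4518, 0.0192, -0.006]
orientation: [-2.164, 2.276, -0.001]
force: [-1.6, 2.3, 7.6]
finger_gap: 0.0133
now [ 0.4518  0.0192 -0.006 ] jaw 177.1 q6 -1.64 t 38.2 gap 0.0136 F [-0.4  1.4  7.3]
 k 1 q6-> -1.47 linear [-0.04, 0.11, 0.1] angular [-0.001, 0.0, 0.002] rows>= 1
 k 0 q6-> 1.67 linear [-0.04, 0.11, 0.1] angular [-0.001, -0.002, -3.139] rows>= 21
```

View pics/w32.png

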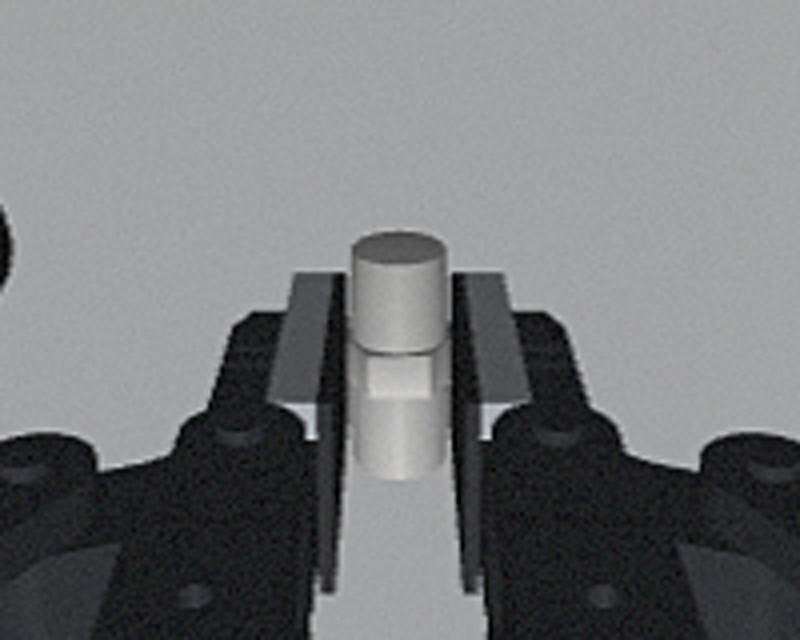

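```bash
python3 -m inch '[{"linear":[0,0,-1],"angular":[0,0,0],"claw":0.8},{"linear":[0,0,-4],"angular":[0,0,0],"claw":0.8},{"linear":[0,0,-8],"angular":[0,0,0],"claw":0.8},{"linear":[0,2,-11],"angular":[0,0,0],"claw":0.8},{"linear":[0,4,-11],"angular":[0,0,0],"claw":0.8},{"linear":[0,4,-11],"angular":[0,0,0],"claw":0.8}]' 40
python3 - <<'E'
from h import *
f=snap("wrist","w33",(180,180,380,340),4);go(.4212,.1528,.1,4.3)
E
```

```text
clock: 38.8
position: [0.4097, 0.0212, 0.1045]
orientation: [-2.165, 2.276, -0.001]
force: [-0.2, 0.1, -0.4]
finger_gap: 0.0132
now [0.411  0.0211 0.1041] jaw 177.1 q6 -1.65 t 38.9 gap 0.0134 F [ 0.7  0.8 -0.5]
 k 1 q6-> -1.3 linear [-13.21, -0.36, 0.41] angular [-0.001, -0.0, -0.125] rows>= 3
 k 0 q6-> 1.84 linear [-13.21, -0.36, 0.41] angular [-0.0, 0.002, 3.016] rows>= 21
```

View pics/w33.png

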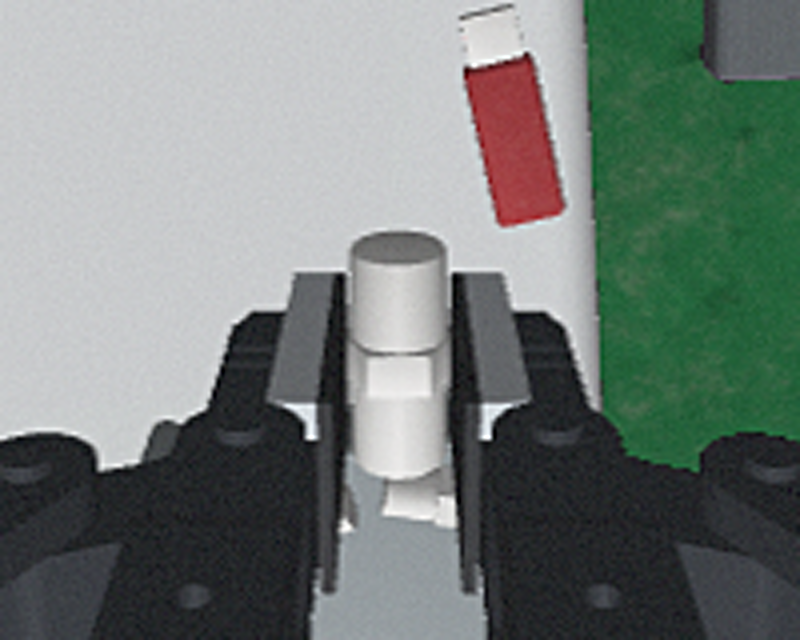

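```bash
python3 -m inch '[{"linear":[-5,-0.2,0],"angular":[0,0,-0.125],"claw":0.8},{"linear":[-10,-0.4,0],"angular":[0,0,-0.125],"claw":0.8},{"linear":[-13.2,-0.4,0.5],"angular":[0,0,-0.125],"claw":0.8},{"linear":[-13.2,-0.4,3],"angular":[0,0,-0.125],"claw":0.8},{"linear":[-13.2,-0.4,5],"angular":[0,0,-0.125],"claw":0.8},{"linear":[-13.2,-0.4,5],"angular":[0,0,-0.125],"claw":0.8}]' 40
python3 - <<'E'
from h import *
f=snap("wrist","w34");go(.4212,.1528,-.002,4.3)
E
```

```text
clock: 39.45
position: [0.4205, 0.1527, 0.051]
orientation: [2.301, -2.134, -0.004]
force: [0.2, 0.3, -0.1]
finger_gap: 0.0136
now [0.4213 0.1526 0.0523] jaw -175.7 q6 -1.46 t 39.5 gap 0.0134 F [ 0.  -0.7  0.1]
 k -1 q6-> -1.3 linear [-0.02, -0.0, 5.43] angular [0.003, -0.0, -0.0] rows>= 2
 k -2 q6-> 1.84 linear [-0.02, -0.0, 5.43] angular [-0.0, -0.004, 3.141] rows>= 21
```

View pics/w34.png

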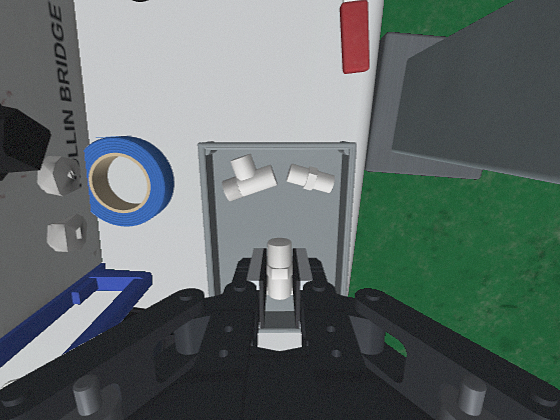

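```bash
python3 -m inch '[{"linear":[0,0,2],"angular":[0,0,0],"claw":0.8},{"linear":[0,0,4],"angular":[0,0,0],"claw":0.8},{"linear":[0,0,5],"angular":[0,0,0],"claw":0.8},{"linear":[0,0,5.4],"angular":[0,0,0],"claw":0.8},{"linear":[0,0,5.4],"angular":[0,0,0],"claw":0.8}]' 40;python3 -m inch '[{"linear":[0,0,0],"angular":[0,0,0],"claw":3.4},{"linear":[0,0,0],"angular":[0,0,0],"claw":3.4},{"linear":[0,0,0],"angular":[0,0,0],"claw":3.4},{"linear":[0,0,0],"angular":[0,0,0],"claw":3.4},{"linear":[0,0,0],"angular":[0,0,0],"claw":3.4},{"linear":[0,0,-2],"angular":[0,0,0],"claw":3.4},{"linear":[0,0,-6],"angular":[0,0,0],"claw":3.4},{"linear":[0,0,-11],"angular":[0,0,0],"claw":3.4},{"linear":[-4,0,-13],"angular":[0,0,0],"claw":3.4},{"linear":[-6,0,-13],"angular":[0,0,0],"claw":3.4}]' 
python3 - <<'E'
from h import *
f=snap("wrist","w35");go(.3,.0,.25,4.3)
E
```

```text
clock: 40.0
position: [0.4222, 0.1526, -0.0006]
orientation: [-2.303, 2.137, -0.0]
force: [-0.1, 0.1, -0.3]
finger_gap: 0.0133
clock: 41.0
position: [0.4197, 0.2147, 0.1326]
orientation: [-2.298, 2.133, -0.004]
force: [0.1, -0.2, -0.8]
finger_gap: 0.034
now [0.4186 0.2163 0.1311] jaw -175.7 q6 -1.33 t 41.0 gap 0.0341 F [-0.2  1.2  0.1]
 k -1 q6-> -1.65 linear [20.63, 13.41, -12.0] angular [-0.004, 0.003, 0.001] rows>= 6
 k -2 q6-> 1.5 linear [20.63, 13.41, -12.0] angular [-0.004, -0.007, -3.141] rows>= 21
```

View pics/w35.png

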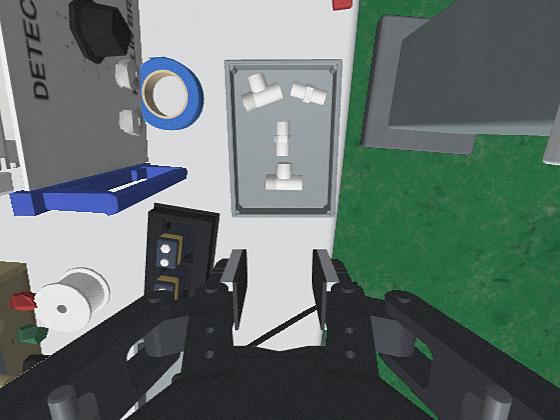

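All items are in the bin and not leaning. Back the arm away for a final top-view check.

```bash
python3 -m inch '[{"linear":[20,13,-8],"angular":[0,0,0],"claw":3.4},{"linear":[20,13,-8],"angular":[0,0,0],"claw":3.4},{"linear":[20,13,-8],"angular":[0,0,0],"claw":3.4},{"linear":[20,13,-8],"angular":[0,0,0],"claw":3.4},{"linear":[50,22,-8],"angular":[0,0,0],"claw":3.4},{"linear":[60,24,-8],"angular":[0,0,0],"claw":3.4},{"linear":[60,24,-8],"angular":[0,0,0],"claw":3.4},{"linear":[60,24,-8],"angular":[0,0,0],"claw":3.4},{"linear":[60,24,-8],"angular":[0,0,0],"claw":3.4},{"linear":[60,24,-8],"angular":[0,0,0],"claw":3.4}]'
python3 - <<'E'
from h import *
f=snap("top","t40",(95,165,355,275),3);
u=dict(f);g=u["color"].astype(int)
f0=dict(np.load("top0.npz"));g0=f0["color"].astype(int)
for k,gg in (("start",g0),("now",g)):
    print(k);blobs(f,gg.max(2)<100,(305,185,325,205),.02,20);blobs(f,(gg[...,0]-gg[...,1]>50),(295,240,320,262),.006,20)
c=f["color"];h=dict(np.load("w35.npz"));gw=h["color"].astype(int)
C=np.array([.42096,.15578]);U=np.array([np.cos(np.radians(94.3)),np.sin(np.radians(94.3))])
for n,(a,b) in {"barrel":(282.5,139),"tee bar":(284,183)}.items():
    x=ray(h,a,b,.0095)[:2]-C;print(n,"bin y",x@U,"bin x",x@[U[1],-U[0]])
snap("side","s40",(190,60,390,260),3)
E
```

```text
clock: 42.05
position: [0.2588, -0.2419, 0.2034]
orientation: [-2.302, 2.138, -0.001]
force: [1.1, -0.8, 0.5]
finger_gap: 0.0345
start
(np.float64(316.4), np.float64(192.1)) 47 [0.524  0.0026 0.02  ]
(np.float64(306.1), np.float64(250.7)) 72 [0.3847 0.0304 0.006 ]
now
(np.float64(316.4), np.float64(192.1)) 48 [0.524  0.0026 0.02  ]
(np.float64(306.2), np.float64(250.7)) 69 [0.3848 0.0301 0.006 ]
barrel bin y -0.002840550458985941 bin x 0.0009203226439587793
tee bar bin y 0.03772664129986611 bin x -0.0006168426146033017
```

View pics/t40.png

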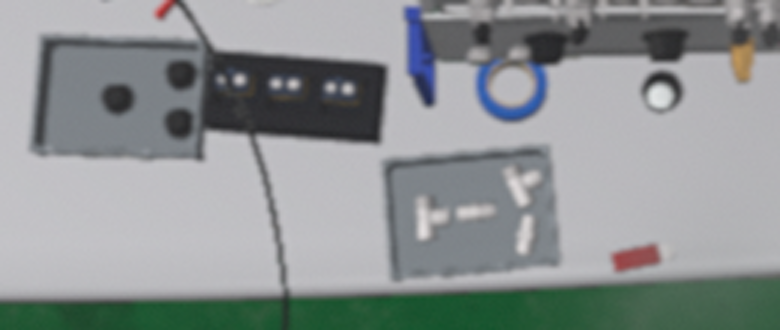

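View pics/s40.png

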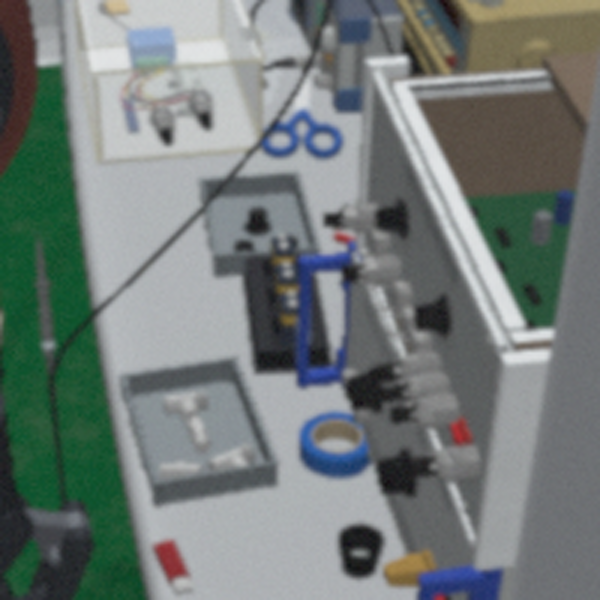

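```bash
python3 - <<'E'
from h import *
f=dict(np.load("w17.npz"));d=f["depth"]
for u,v in [(280,219),(280,269),(280,285),(279,314)]:
    D=np.median(d[v-1:v+2,u-3:u+4]);print((u,v),(f["R"].T@(np.linalg.inv(f["K"])@[u,v,1]*D-f["t"])).round(4))
from workcell import robot
s=robot.state();print(s["clock"],abs(s["qd"]).max());robot.sign_off()
E
```

```text
(280, 219) [0.5236 0.3378 0.0535]
(280, 269) [0.5202 0.2956 0.0539]
(280, 285) [0.518  0.2678 0.0304]
(279, 314) [0.516  0.2535 0.0536]
42.15 0.10775801033786739
the job is handed in; nothing more can be done
```

All five spares are in their places, and I handed the job in at about 42 s of the 144 s allowed. No verdict was reported.

**Last checks:**
- **Batteries:** both stand upright in the two free wells. Their tops are at z of about 0.0535 and 0.054, against 0.0536 for the fixed battery, so both are fully down. Each is within about 2 mm of its well centre.
- **BNC tee and barrel:** both lie flat in the adapter bin, with the tee's bar at bin y of about +38 mm and the barrel at about -3 mm. Both are central across the bin.
- **Knob:** it stands in the knob bin near the middle, clear of the two fixed knobs.
- **Loupe and USB stick:** neither moved in the before and after top views (under 0.5 mm).

**What failed or disagreed:**
- **Missed grasps:** the first two tries at the first battery closed above it. The fingertips sat about 13 mm behind the reported TCP instead of 17 mm ahead. I measured this from the wrist camera's depth and worked about 30 mm lower from then on.
- **Cable over the tray:** the gripper had to go through the black cable hanging there. I approached in small steps and no contact force showed; the picture showed it passing through the gripper without moving.
- **Forces:** the largest reading I saw was about 18 N, while closing on the tee.
- **At hand-in:** the arm was clear of everything but still settling, with joint speeds up to 0.11 rad/s.

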